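Make up the delivery carrier: carved figures in, uncarved blanks out, clamp bar shut

TASK

The pieces got mixed up: make the carrier ready for delivery so that both carved figures stand upright in bays of the plywood carrier and both plain round blanks stand upright in the compartments of the wooden tray. Draw the carrier's clamp bar back by its steel bow if it leaves too little room, and at the end slide it up snug against the figures so that they stand against the back board. Do not knock any piece over, and leave the pencil tin, the jar and the tape measure where they are.

Things in the scene. Friction and masses are not known exactly. Their poses are not given: they have to be found in the camera images.
- carrier: Fixed plywood carrier with three bays in a row, 140 (x) x 250 (y) mm. Origin: centre of its underside; x points to the back board, y along the row, z up. Floor 12 mm above the origin; back board along the +x edge, top at 67 mm, its rubber face at x = +55 mm; end cheeks with tops at 53 mm. At the start one bay holds a carved figure, one a blank, one is empty; which is which varies.
- bay_middle (a point): Floor of the middle bay, where a figure's centre lies when it touches the back board (x = +27 mm, y = 0 in the carrier's frame). Bays are 70 mm wide, 78 mm apart, parted by slats 8 mm thick and 20 mm above the floor, 44 mm long from the back board. A flat paper slip lies in the empty bay; it may stay under a figure.
- bay_left (a point): The same point of the bay at y = +78 mm in the carrier's frame, next to the end cheek.
- bay_right (a point): The same point of the bay at y = -78 mm in the carrier's frame, next to the other end cheek.
- clamp_bar (a joint): Opening of the wooden clamp bar in m: the gap from the bar to the back board's face is 50 mm + this value. 0.040 = fully drawn back, to the carrier's -x. Bar 220 mm long along y, 18 mm thick, top 50 mm above the carrier's underside. It slides stiffly (about 4 N), stays where it is left and starts partly open. Against figures it stops at about 0.003 to 0.010.
- bow_grip (a point): Middle of the top of the steel bow (handle) that stands up from the middle of the clamp bar: a round rod 12 mm thick, straight for 72 mm along the carrier's y, its axis 128 mm above the carrier's underside. Moves with the bar. Axes as the carrier's.
- tray: Fixed wooden tray with two compartments, for the blanks, 88 (x) x 170 (y) mm. Origin: centre of its underside; y along the row, z up. Floor 12 mm above the origin, rim top 32 mm, middle slat 28 mm. At the start one compartment holds a carved figure, the other a blank; which is which varies.
- cell_left (a point): Centre of the floor of the tray's compartment at y = +41 mm in the tray's frame; 74 x 74 mm inside.
- cell_right (a point): The same for the compartment at y = -41 mm.
- figure_a: The shorter carved grey stone figure (round head on a robed body), 53 (x) x 57 (y) x 136 mm, about 0.56 kg. Origin: centre of its underside, z up along the figure, foot 12 mm high and as wide as the body. Head from 90 to 136 mm above the underside, 35 mm (x) by 42 mm (y), within 2 mm of the axis.
- figure_b: The taller carved grey stone figure (round head on a robed body), 55 (x) x 58 (y) x 141 mm, about 0.56 kg. Origin: centre of its underside, z up along the figure, foot 15 mm high and as wide as the body. Head from 98 to 139 mm above the underside, 39 mm (x) by 46 mm (y), within 2 mm of the axis.
- blank_tall: Uncarved blank: plain grey stone cylinder, 53 mm in diameter, 121 mm high, about 0.56 kg. Origin: centre of its underside, z along its axis.
- blank_short: Uncarved blank: plain grey stone cylinder, 53 mm in diameter, 107 mm high, about 0.56 kg. Origin: centre of its underside, z along its axis.
- pencil_tin: Tin with pencils, 79 x 74 mm, 195 mm high, standing on the desk; leave it alone. Origin: centre of its underside.
- pigment_jar: Plain glass jar of grey powder with a screw cap, 47 mm in diameter, 88 mm high, standing on the desk; leave it alone. Origin: centre of its underside.
- tape_measure: Yellow tape measure, 35 x 72 mm, 62 mm high, on the desk; leave it alone. Origin: centre of its underside.
Mind the look-alikes: they are no part of the job. Leave any red look-alike of the blank_tall alone.

How it is judged:
By the outcome, as a careful person would: the job done as asked, in the order asked, and still so for the second after the job is handed in, with the robot touching nothing.
It also fails if it takes over 64 s, if anything falls off the work surface, if the arm or the gripper's body presses on something with over 40 N, if the wrist force passes 120 N, or if a joint passes its speed limit or range.

ROBOT

A 7-joint arm with a two-finger parallel gripper is mounted at the origin on the work surface; the furniture and walls round the work are solid. World frame = base frame: x ahead of the robot, y to its left, z up, the work surface at z = 0. Lengths are in m, angles in rad, forces in N, time in s.
With the tool pointing down it reaches from about 0.35 to 0.9 m from the base axis. Payload 8.1 kg.
Tool frame: the origin (TCP) lies on the centre line of the jaws, within the pads' length; the fingertips stand 14 mm ahead of it and the grasp point (between the pads) lies 5 mm behind it; z points along the fingers, y is the direction in which the jaws open and shut (so a half turn about z gives the same grasp; the last joint's range is limited). The gripper opens to 92 mm and grips with 3 to 60 N. Pads are 19 mm wide; open, the fingers measure 130 mm over their backs; the gripper's body (75 mm by 190 mm) begins 47 mm behind the grasp point.
Start: joints at [-1.422, 0.434, 0.025, 1.573, -0.012, 1.134, -0.075], TCP at [0.156, 0.605, 0.241] pointing down, gripper open.
Joint ranges: [-2.62, 2.62], [-0.44, 2.09], [-1.27, 1.32], [0.08, 2.57], [-1.32, 4.46], [0.12, 2], [-2.74, 2.74]. Speed limits (rad/s): [2.22, 2.22, 3.01, 3.01, 3.14, 3.14, 3.14].

INTERFACE

Orientations are given as a rotation vector (axis times angle).
In Python, from cell import arm, optics gives the robot as it stands.
- The arm moves only by the shell command python3 -m creep 'ROWS' [FORCE]. ROWS is JSON, a list of rows, each an object with "translation": the shift along the tool's x, y, z in m, a list of three; "rot": the turn, a rotation vector about the tool's x, y, z in degrees, a list of three; "jaw": the finger opening in m, from 0 to 0.0918. In form: [{"translation": [x, y, z], "rot": [wx, wy, wz], "jaw": jaw}, ...]. A call has 1 to 12 rows; each row shifts and turns the commanded pose from where the row before left it, along the tool's axes as they then stand; what a row does not reach is not made up. A row lasts 1/12 s, in which the tool goes at most 41.7 mm and 7.16 degrees, less where a joint would pass 70% of its speed; a pose out of reach is approached as far as the arm can. A call is refused whole if a number of a shift passes 0.0417 or a number of a turn 7.16, either way. A call with a gripper value outside its range is refused whole. The fingers move at their own pace and stop on an object; FORCE is the grip in N (left out, the last holds). Time passes only in rows, so rows that do not move let the fingers close. It gives the time, the measured TCP pose, the force and the opening at its end, in the units of the state.
- arm.observe(): the state, without advancing time (a new reading comes with each control period).
- optics.get_image(name): name is "side" or "top"; returns the picture (420x560x3 uint8, red, green, blue); there is no depth.
- optics.camera_info(name): a dict with "fx", "fy", "cx", "cy" (pixels), "R" (3x3) and "t" (3): a world point X has camera coordinates R X + t. Camera axes: x right, y down, z forward; pixel columns grow to the right and rows downward; lengths in m; the calibration is good to about 2 mm. A picture is of the moment at which its call begins. camera_info takes no time and is no camera call.
- arm.sign_off(): hands the job in, once; it reports no verdict.
Trained networks look in the newest picture that a camera, given by its name, has taken for a name from the list of things; names that differ only in an ending like _2 or _b are one class to them, and where a whole thing is asked for, a point or a joint stands for the part that bears it (a point fixed in the world has none). Each returns a list of dicts, best first, with "score" (0 to 1); they miss things now and then, are a little off and sometimes report something else, mostly with a low value. They report only what shows in the picture. A call takes as long as a camera call. They do not tell look-alikes from the thing itself.
- optics.boxes_of(camera, thing): "location" ([column, row] in pixels, amid what is visible of it).
- optics.pinpoint(camera, thing): "location" ([column, row] in pixels: a listed point, or the origin of a listed thing).
The state is a dict: "clock": time; "joints": joint angles; "dq": joint speeds; "joint_efforts": joint torques, N m; "position": TCP position; "ee_rot": TCP orientation; "force": force on the tool from outside, world axes, zero at the start; "ft_torque": the same for the moment, N m; "width": opening from 0.0 (shut) to 1.0 (fully open).
Only numpy, scipy, OpenCV 4.12 (cv2) and the standard library are available. Lean on these libraries where they do the work, as an engineer would, in place of code of your own. Each camera call takes 0.05 s, during which the arm holds its last target.

## Working session

There is one attempt and no reset: what is moved stays moved. The work goes in short steps, Python scripts to look and compute and a shell command to move; the robot and the scene stay as the last step left them, time stands still between calls to the robot, and variables do not carry over. Pictures are saved under pics/ and viewed, and the job is handed in when it is done.

```bash
ls; mkdir -p pics; python3 - <<'E'
from cell import arm, optics
import cv2
print(arm.observe())
for n in ("side","top"):
    im=optics.get_image(n); cv2.imwrite(f"pics/{n}0.png",im[:,:,::-1])
    print(n,optics.camera_info(n))
E
```

```text
pics
{'clock': 0.0, 'joints': array([-1.4216243 ,  0.43523216,  0.02498268,  1.57412266, -0.01159801,
        1.13402069, -0.07509849]), 'dq': array([-0.00053371, -0.00114102, -0.00016455,  0.00045316, -0.00021881,
        0.00107989,  0.00214049]), 'joint_efforts': array([ 2.58644795e-04, -6.67844868e+01,  9.85176712e-01, -3.14454854e+01,
       -6.05620793e-02,  4.26256971e-02,  1.55927246e-04]), 'position': array([0.15563422, 0.60478314, 0.2399295 ]), 'ee_rot': array([-3.94551447e-01, -3.11666491e+00,  2.57137343e-03]), 'force': array([0.08969172, 0.56678607, 1.12143932]), 'ft_torque': array([-0.01364318, -0.00392814, -0.02099084]), 'width': 1.0005684655614855}
side {'fx': 434.6480789549737, 'fy': 434.6480789549737, 'cx': 279.6487916626315, 'cy': 205.59842817910538, 'R': array([[-0.00256382,  0.99992132,  0.01227911],
       [ 0.57507871,  0.01151983, -0.81801698],
       [-0.81809407,  0.00496421, -0.575063  ]]), 't': array([-0.0559769 , -0.17423654,  1.43680849])}
top {'fx': 424.46055476066067, 'fy': 424.46055476066067, 'cx': 277.9134868968454, 'cy': 207.3516088374749, 'R': array([[ 0.01534523, -0.99969027,  0.01959281],
       [-0.98184353, -0.0187708 , -0.18876161],
       [ 0.18907092, -0.01634048, -0.98182747]]), 't': array([0.03108395, 0.43533937, 1.08594661])}
```

View pics/side0.png

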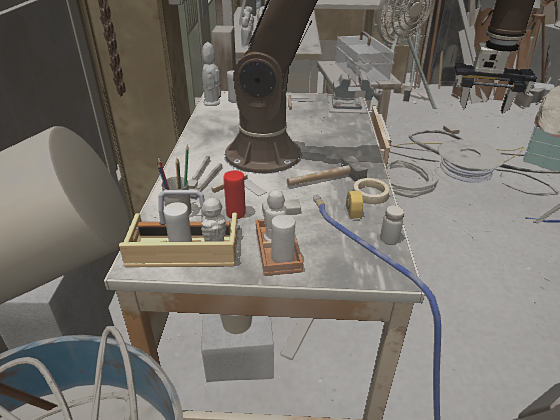

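View pics/top0.png

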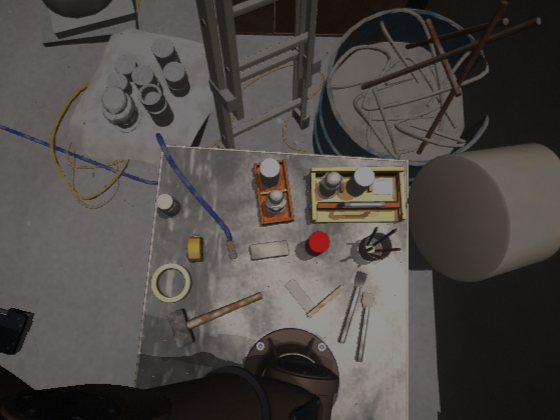

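```bash
python3 - <<'E'
from cell import arm, optics
for th in ["carrier","bay_left","bay_middle","bay_right","bow_grip","tray","cell_left","cell_right","figure_a","blank_tall"]:
    for n in ("side","top"):
        print(th,n,[([round(float(v)) for v in d['location']],round(float(d['score']),2)) for d in optics.pinpoint(n,th)][:6])
print(arm.observe()['clock'])
E
```

```text
carrier side [([183, 248], 0.8), ([183, 251], 0.2)]
carrier top [([351, 197], 0.73)]
bay_left side [([214, 252], 0.7)]
bay_left top [([326, 186], 0.77)]
bay_middle side [([181, 246], 0.72)]
bay_middle top [([355, 186], 0.74)]
bay_right side [([147, 249], 0.72)]
bay_right top [([275, 206], 0.64), ([383, 186], 0.6)]
bow_grip side [([181, 191], 0.64)]
bow_grip top [([366, 204], 0.63)]
tray side [([279, 251], 0.76)]
tray top [([276, 194], 0.87)]
cell_left side [([275, 235], 0.86)]
cell_left top [([276, 205], 0.89)]
cell_right side []
cell_right top [([270, 177], 0.65)]
figure_a side [([272, 237], 0.82), ([217, 252], 0.72), ([178, 191], 0.46), ([146, 253], 0.37)]
figure_a top [([277, 205], 0.93), ([330, 190], 0.84), ([272, 178], 0.71)]
blank_tall side [([236, 214], 0.94), ([185, 254], 0.57)]
blank_tall top [([313, 243], 0.64), ([359, 188], 0.55)]
1.1
```

The carrier (bays left to right in the side view: slip/empty at ~(147,249), blank at (178,225), figure at (213,220)) has its back board away from the robot. The tray holds a figure near the robot (275,215) and a blank further out (284,240). The red look-alike is at (235,195). I'll zoom in and triangulate.

```bash
cat > h.py <<'E'
from cell import arm, optics
import numpy as np, cv2
C={n:optics.camera_info(n) for n in("side","top")}
def ray(n,p):
    c=C[n];R=np.array(c['R']);t=np.array(c['t'])
    d=R.T@np.array([(p[0]-c['cx'])/c['fx'],(p[1]-c['cy'])/c['fy'],1]);return -R.T@t,d
def tri(ps,pt):
    A=[];b=[]
    for n,p in(("side",ps),("top",pt)):
        o,d=ray(n,p);d=d/np.linalg.norm(d);P=np.eye(3)-np.outer(d,d);A.append(P);b.append(P@o)
    A_=np.vstack(A);b_=np.hstack(b);x,*_=np.linalg.lstsq(A_,b_,rcond=None)
    return x.round(4),round(float(np.linalg.norm(A_@x-b_)),4)
def atz(n,p,z):
    o,d=ray(n,p);return (o+d*(z-o[2])/d[2]).round(4)
def proj(n,X):
    c=C[n];q=np.array(c['R'])@X+c['t'];return (c['fx']*q[0]/q[2]+c['cx'],c['fy']*q[1]/q[2]+c['cy'])
def snap(n,f,box,s):
    im=optics.get_image(n)[:,:,::-1]; x0,y0,x1,y1=box
    cv2.imwrite(f,cv2.resize(im[y0:y1,x0:x1],None,fx=s,fy=s,interpolation=cv2.INTER_CUBIC))
E
python3 - <<'E'
from h import *
for n,b in(("side",(115,160,315,280)),("top",(240,140,420,260))):
    im=cv2.imread(f"pics/{n}0.png");x0,y0,x1,y1=b
    cv2.imwrite(f"pics/{n}0z.png",cv2.resize(im[y0:y1,x0:x1],None,fx=4,fy=4,interpolation=cv2.INTER_CUBIC))
for k,s,t in [("car",(183,248),(351,197)),("bl",(214,252),(326,186)),("bm",(181,246),(355,186)),("br",(147,249),(383,186)),("bow",(181,191),(366,204)),("tray",(279,251),(276,194)),("cl",(275,235),(276,205))]:
    print(k,tri(s,t))
E
```

```text
car (array([ 0.4777, -0.1707, -0.0052]), 0.0071)
bl (array([ 0.5042, -0.0956,  0.0069]), 0.0018)
bm (array([ 0.502 , -0.1723,  0.0223]), 0.0007)
br (array([ 0.5054, -0.2515,  0.0149]), 0.001)
bow (array([ 0.4302, -0.1751,  0.1287]), 0.0019)
tray (array([ 0.4819,  0.0497, -0.007 ]), 0.0085)
cl (array([0.4465, 0.0445, 0.0136]), 0.0015)
```

View pics/side0z.png

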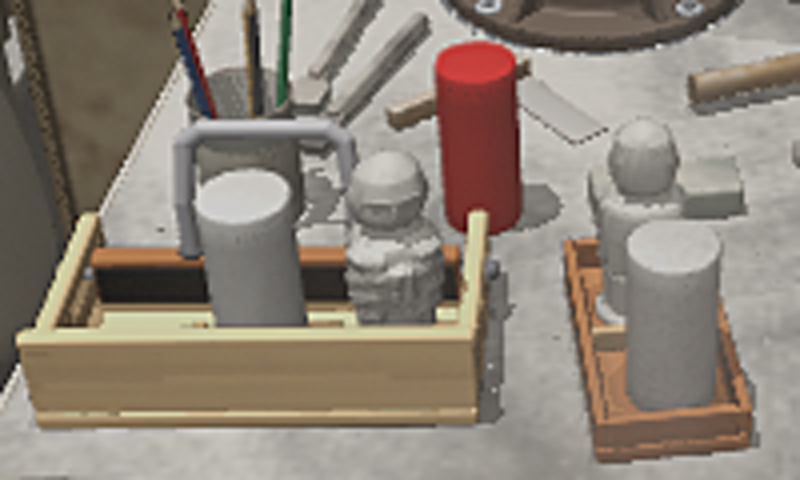

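View pics/top0z.png

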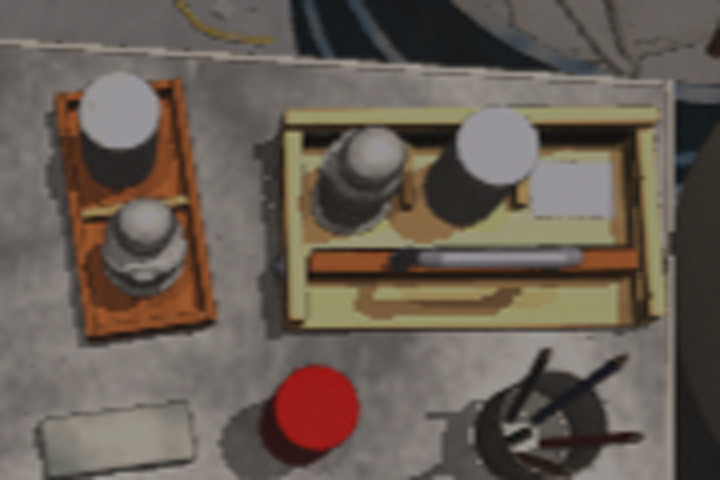

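```bash
python3 - <<'E'
from h import *
q=lambda a,b:tri((115+a[0]/4,160+a[1]/4),(240+b[0]/4,140+b[1]/4))
print("blankmid top",q((243,193),(497,146)))
print("blanktray top",q((675,247),(120,110)))
print("figtray headtop?",q((643,148),(145,222)))
print("figcar head",q((388,178),(375,152)))
print("red top",q((477,62),(316,400)))
print("bow L end",q((350,132),(432,258)),"R",q((185,132),(575,258)))
T=lambda a,z:atz("top",(240+a[0]/4,140+a[1]/4),z)
print("bar back/front",T((470,249),.05),T((470,272),.05), "board",T((470,124),.067), T((300,124),.067),"board outer",T((470,110),.067))
print("carrier front corners",T((287,328),.012),T((640,328),.012))
print("cheek tops corners", T((283,108),.067),T((660,108),.067),T((288,325),.053),T((662,318),.053))
print("tray rim corners",[T(p,.032) for p in((57,95),(183,80),(85,340),(216,322))])
E
```

```text
blankmid top (array([ 0.5   , -0.1729,  0.1291]), 0.0011)
blanktray top (array([0.5232, 0.0631, 0.1128]), 0.0025)
figtray headtop? (array([0.4479, 0.0456, 0.1267]), 0.0015)
figcar head (array([ 0.4928, -0.0948,  0.1353]), 0.0024)
red top (array([ 0.3407, -0.06  ,  0.1181]), 0.0022)
bow L end (array([ 0.4289, -0.1287,  0.1234]), 0.006) R (array([ 0.431, -0.221,  0.123]), 0.0011)
bar back/front [ 0.4508 -0.172   0.05  ] [ 0.4353 -0.1717  0.05  ] board [ 0.5318 -0.1701  0.067 ] [ 0.5294 -0.0575  0.067 ] board outer [ 0.5414 -0.1703  0.067 ]
carrier front corners [ 0.4017 -0.0543  0.012 ] [ 0.4061 -0.295   0.012 ]
cheek tops corners [ 0.5401 -0.0462  0.067 ] [ 0.5454 -0.2971  0.067 ] [ 0.3972 -0.0509  0.053 ] [ 0.4064 -0.2971  0.053 ]
tray rim corners [array([0.5564, 0.1048, 0.032 ]), array([0.5689, 0.019 , 0.032 ]), array([0.388 , 0.0819, 0.032 ]), array([ 0.4017, -0.005 ,  0.032 ])]
```

```bash
python3 - <<'E'
from h import *
for th in ["pencil_tin","figure_a","bow_grip","clamp_bar","blank_short"]:
    for n in ("side","top"):
        print(th,n,[([round(float(v),1) for v in d['location']],round(float(d['score']),2)) for d in optics.pinpoint(n,th)][:5])
T=lambda a,z:atz("top",(240+a[0]/4,140+a[1]/4),z)
# tin rim in zoom: top edge row ~370, left col 478 right 607
for z in (.08,.1,.12): print(z,T((540,370),z),T((478,430),z),T((607,430),z))
print(T((625,358),.195),T((545,350),.195))
print("bow atz .128",T((500,258),.128))
print("fig base",tri((272,237),(277,205)),tri((217,252),(330,190)))
E
```

```text
pencil_tin side [([177.6, 213.4], 0.75), ([212.9, 249.3], 0.7)]
pencil_tin top [([367.5, 251.0], 0.72), ([269.7, 178.4], 0.22)]
figure_a side [([271.9, 237.3], 0.82), ([217.3, 251.6], 0.72), ([178.5, 190.7], 0.46), ([145.8, 252.6], 0.37)]
figure_a top [([276.9, 204.6], 0.93), ([329.5, 189.6], 0.84), ([272.0, 177.8], 0.71)]
bow_grip side [([180.8, 191.1], 0.64)]
bow_grip top [([365.6, 203.5], 0.63)]Traceback (most recent call last):
  File "<stdin>", line 4, in <module>
ValueError: it knows: bay_left, bay_middle, bay_right, blank_short, blank_tall, bow_grip, carrier, cell_left, cell_right, figure, pencil_tin, pigment_jar, tape_measure, tray
```

```bash
python3 -m creep '[{"translation":[0,0,0],"rot":[0,0,-7.1],"jaw":0.085},{"translation":[0,0,0],"rot":[0,0,-7.1],"jaw":0.085},{"translation":[-0.018,-0.035,0],"rot":[0,0,0],"jaw":0.085},{"translation":[-0.018,-0.035,0],"rot":[0,0,0],"jaw":0.085},{"translation":[-0.018,-0.035,0],"rot":[0,0,0],"jaw":0.085},{"translation":[-0.018,-0.035,0],"rot":[0,0,0],"jaw":0.085},{"translation":[-0.018,-0.035,0],"rot":[0,0,0],"jaw":0.085},{"translation":[-0.018,-0.035,0],"rot":[0,0,0],"jaw":0.085},{"translation":[-0.018,-0.035,0],"rot":[0,0,0],"jaw":0.085},{"translation":[-0.018,-0.035,0],"rot":[0,0,0],"jaw":0.085},{"translation":[-0.018,-0.035,0],"rot":[0,0,0],"jaw":0.085}]' 25
```

```text
clock: 2.32
position: [0.317, 0.2879, 0.241]
ee_rot: [0.006, 3.141, 0.001]
force: [0.4, 0.7, 0.2]
width: 0.927
```

```bash
python3 - <<'E'
from h import *
T=lambda a,z:atz("top",(240+a[0]/4,140+a[1]/4),z)
print("tin",tri((177.6,213.4),(367.5,251)))
for z in (.08,.1,.12): print(z,T((540,370),z),T((478,430),z),T((607,430),z))
print(T((625,358),.195),T((545,350),.195))
print("bow atz .128",T((500,258),.128))
print("fig base",tri((272,237),(277,205)),tri((217,252),(330,190)))
E
python3 -m creep '[{"translation":[-0.018,-0.035,0],"rot":[0,0,0],"jaw":0.085},{"translation":[-0.018,-0.035,0],"rot":[0,0,0],"jaw":0.085},{"translation":[-0.018,-0.035,0],"rot":[0,0,0],"jaw":0.085},{"translation":[-0.018,-0.035,0],"rot":[0,0,0],"jaw":0.085},{"translation":[-0.018,-0.035,0],"rot":[0,0,0],"jaw":0.085},{"translation":[-0.018,-0.035,0],"rot":[0,0,0],"jaw":0.085},{"translation":[-0.018,-0.03,0],"rot":[0,0,0],"jaw":0.085},{"translation":[0,0,0],"rot":[0,0,0],"jaw":0.085},{"translation":[0,0,0],"rot":[0,0,0],"jaw":0.085}]'
```

```text
tin (array([ 0.3284, -0.2141, -0.0116]), 0.0063)
0.08 [ 0.3668 -0.2089  0.08  ] [ 0.3279 -0.1685  0.08  ] [ 0.3294 -0.2503  0.08  ]
0.1 [ 0.3641 -0.2039  0.1   ] [ 0.326  -0.1642  0.1   ] [ 0.3273 -0.2446  0.1   ]
0.12 [ 0.3614 -0.1989  0.12  ] [ 0.324 -0.16   0.12 ] [ 0.3253 -0.2388  0.12  ]
[ 0.3589 -0.229   0.195 ] [ 0.3627 -0.1834  0.195 ]
bow atz .128 [ 0.4293 -0.1741  0.128 ]
fig base (array([0.4476, 0.0394, 0.0081]), 0.0017) (array([ 0.4942, -0.099 , -0.0009]), 0.0104)
clock: 3.07
position: [0.4422, 0.0473, 0.2409]
ee_rot: [0.013, 3.141, -0.0]
force: [-0.2, 0.2, 0.2]
width: 0.926
```

```bash
python3 -m creep '[{"translation":[-0.003,-0.001,0.02],"rot":[0,0,0],"jaw":0.085},{"translation":[-0.003,-0.001,0.03],"rot":[0,0,0],"jaw":0.085},{"translation":[0,0,0.015],"rot":[0,0,0],"jaw":0.085},{"translation":[0,0,0],"rot":[0,0,0],"jaw":0.085}]'
python3 - <<'E'
from h import *
snap("side","pics/s1.png",(200,130,340,280),4); snap("top","pics/t1.png",(200,120,420,270),3.6)
print(arm.observe()['position'])
E
```

```text
clock: 3.4
position: [0.4451, 0.0481, 0.1731]
ee_rot: [-0.003, -3.136, 0.002]
force: [-1.5, 0.5, 0.8]
width: 0.923
[0.44698241 0.04801802 0.17586579]
```

View pics/s1.png

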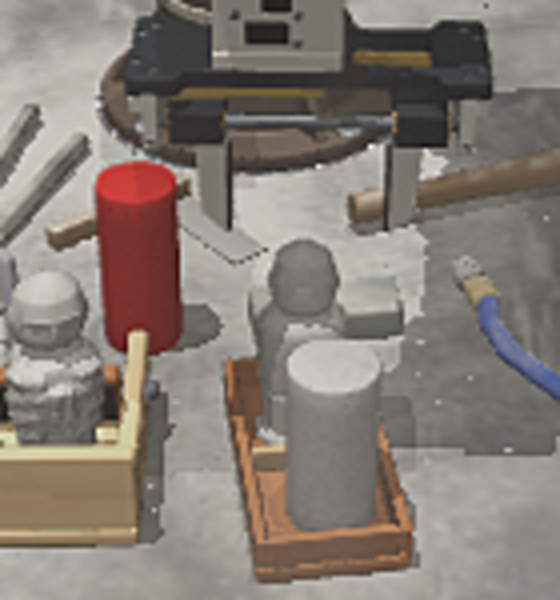

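View pics/t1.png

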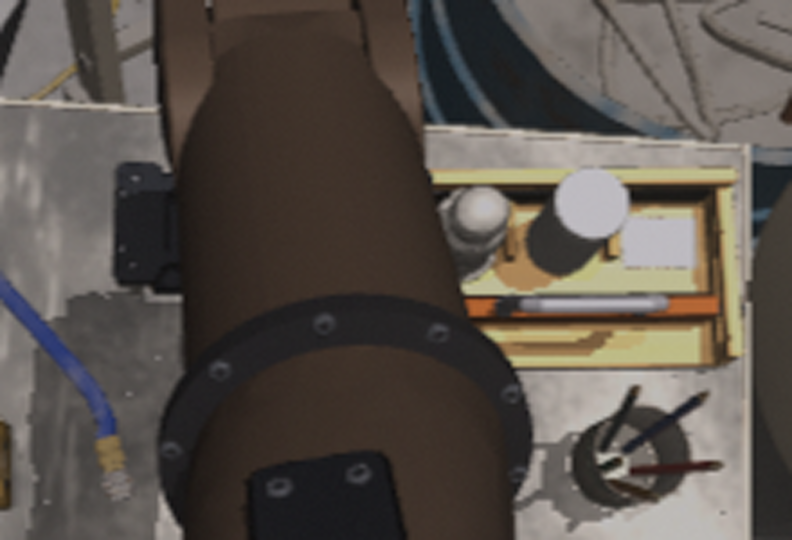

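Fingers straddle the head (pads at columns ~232 and ~388, head centre ~303 in the side zoom); 3 mm correction to −y, then descend and grip.

```bash
python3 -m creep '[{"translation":[-0.001,-0.003,0.014],"rot":[0,0,0],"jaw":0.085},{"translation":[0,0,0.02],"rot":[0,0,0],"jaw":0.085},{"translation":[0,0,0.014],"rot":[0,0,0],"jaw":0.085},{"translation":[0,0,0.005],"rot":[0,0,0],"jaw":0.085},{"translation":[0,0,0],"rot":[0,0,0],"jaw":0.085},{"translation":[0,0,0],"rot":[0,0,0],"jaw":0.02},{"translation":[0,0,0],"rot":[0,0,0],"jaw":0.02},{"translation":[0,0,0],"rot":[0,0,0],"jaw":0.02},{"translation":[0,0,0],"rot":[0,0,0],"jaw":0.02},{"translation":[0,0,0],"rot":[0,0,0],"jaw":0.02}]' 25
python3 - <<'E'
from h import *
snap("side","pics/s2.png",(200,130,340,280),4)
print(arm.observe()['position'],arm.observe()['width']*.0918)
E
```

```text
clock: 4.33
position: [0.4487, 0.0442, 0.1232]
ee_rot: [0.006, 3.141, 0.001]
force: [-0.1, -0.2, -0.4]
width: 0.614
[0.44868331 0.04416908 0.12307651] 0.05199267060814489
```

View pics/s2.png

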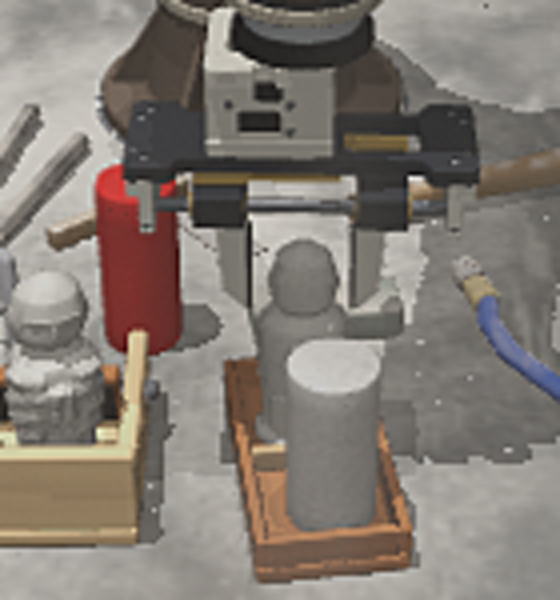

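Pads at columns 252/350, head 268–337: centred, still closing.

```bash
python3 -m creep '[{"translation":[0,0,0],"rot":[0,0,0],"jaw":0.02},{"translation":[0,0,0],"rot":[0,0,0],"jaw":0.02},{"translation":[0,0,0],"rot":[0,0,0],"jaw":0.02},{"translation":[0,0,0],"rot":[0,0,0],"jaw":0.02},{"translation":[0,0,0],"rot":[0,0,0],"jaw":0.02},{"translation":[0,0,0],"rot":[0,0,0],"jaw":0.02}]' 25
python3 -m creep '[{"translation":[0,0,-0.005],"rot":[0,0,0],"jaw":0.02},{"translation":[0,0,-0.01],"rot":[0,0,0],"jaw":0.02},{"translation":[0,0,-0.01],"rot":[0,0,0],"jaw":0.02},{"translation":[0,0,0],"rot":[0,0,0],"jaw":0.02}]' 25
python3 - <<'E'
from h import *
snap("side","pics/s3.png",(200,130,340,280),4)
print(arm.observe()['position'],arm.observe()['width']*.0918)
E
```

```text
clock: 4.88
position: [0.4486, 0.0443, 0.1228]
ee_rot: [0.006, 3.141, 0.001]
force: [-0.6, 2.6, 2.8]
width: 0.421
clock: 5.22
position: [0.4487, 0.0437, 0.1488]
ee_rot: [0.007, 3.141, -0.0]
force: [0.8, 1.0, -4.2]
width: 0.426
[0.44857306 0.04384136 0.14808584] 0.038469921812547825
```

View pics/s3.png

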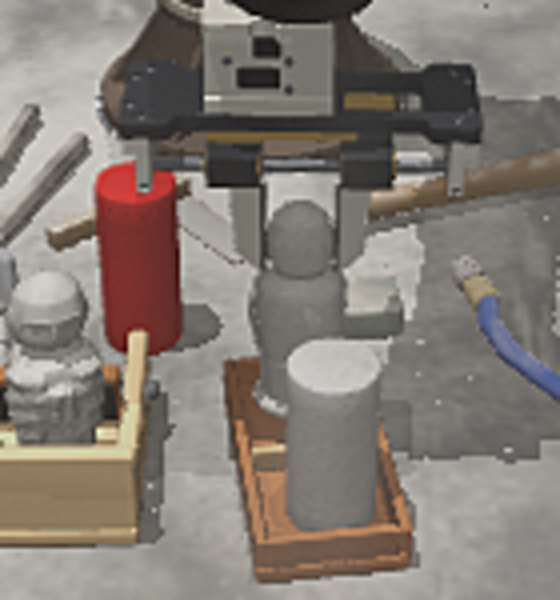

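```bash
python3 -m creep '[{"translation":[0,0,-0.02],"rot":[0,0,0],"jaw":0.02},{"translation":[0,0,-0.03],"rot":[0,0,0],"jaw":0.02},{"translation":[0,0,-0.035],"rot":[0,0,0],"jaw":0.02},{"translation":[0,0,-0.035],"rot":[0,0,0],"jaw":0.02},{"translation":[0,0,-0.02],"rot":[0,0,0],"jaw":0.02},{"translation":[0,0,0],"rot":[0,0,0],"jaw":0.02}]' 25
python3 - <<'E'
from h import *
print("end",tri((118,205),(412,215)))
for z in(0,.1,.2,.3): print(z,atz("top",(412,215),z),atz("side",(118,205),z),atz("side",(122,225),z))
for y in (-.3,-.35,-.4):
    print(y,[tuple(round(v) for v in proj("side",np.array([x,y,.3]))) for x in(.4,.6,.8)],[tuple(round(v) for v in proj("top",np.array([x,y,.3]))) for x in(.4,.6,.8)])
E
```

```text
clock: 5.77
position: [0.4502, 0.0442, 0.2911]
ee_rot: [0.007, 3.136, 0.003]
force: [0.6, 0.2, -4.4]
width: 0.425
end (array([ 0.4178, -0.3209,  0.0749]), 0.0184)
0 [ 0.4282 -0.3328  0.    ] [ 0.3078 -0.3833  0.    ] [ 0.3961 -0.346   0.    ]
0.1 [ 0.4102 -0.2988  0.1   ] [ 0.4492 -0.3198  0.1   ] [ 0.5246 -0.288   0.1   ]
0.2 [ 0.3922 -0.2649  0.2   ] [ 0.5906 -0.2564  0.2   ] [ 0.6531 -0.23    0.2   ]
0.3 [ 0.3742 -0.2309  0.3   ] [ 0.732 -0.193  0.3  ] [ 0.7816 -0.1721  0.3   ]
-0.3 [(116, 116), (80, 162), (26, 232)] [(445, 203), (439, 112), (434, 28)]
-0.35 [(92, 116), (52, 161), (-9, 232)] [(469, 204), (463, 112), (457, 28)]
-0.4 [(69, 115), (24, 161), (-45, 231)] [(493, 204), (486, 113), (479, 29)]
```

```bash
python3 - <<'E'
from h import *
for n,b,s in(("side",(0,100,140,330),2.5),("top",(390,120,560,300),2.5)):
    im=cv2.imread(f"pics/{n}0.png");x0,y0,x1,y1=b
    cv2.imwrite(f"pics/{n}_cyl.png",cv2.resize(im[y0:y1,x0:x1],None,fx=s,fy=s))
E
```

```text
(no output)
```

View pics/side_cyl.png

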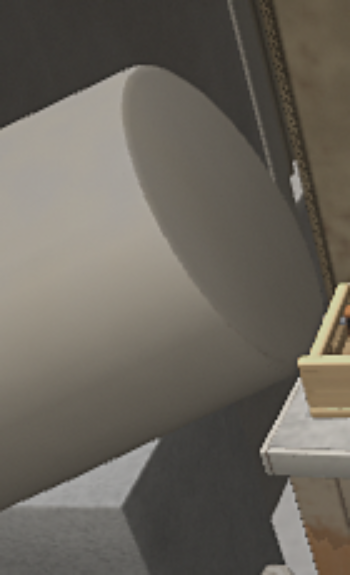

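View pics/top_cyl.png

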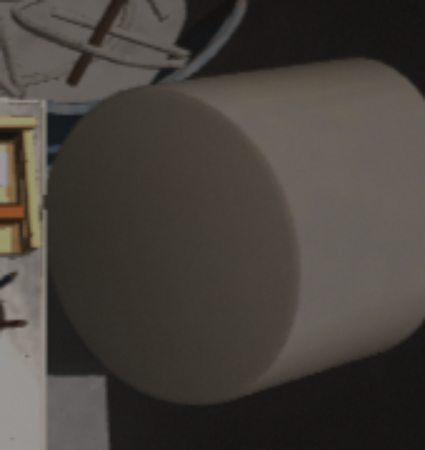

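```bash
python3 - <<'E'
from h import *
from scipy.optimize import least_squares
S=[(140,66),(122,105),(135,165),(165,235),(215,315),(270,360),(200,95),(255,165),(300,240),(322,290)]
Tt=[(50,190),(70,135),(110,98),(160,86),(215,108),(260,165),(290,225),(297,290),(275,370),(200,404),(140,380),(90,325),(60,260)]
S=[(x/2.5,100+y/2.5) for x,y in S];Tt=[(390+x/2.5,120+y/2.5) for x,y in Tt]
def circ(p):
    c=p[:3];n=np.array([np.cos(p[3])*np.cos(p[4]),np.sin(p[3])*np.cos(p[4]),np.sin(p[4])])
    a=np.cross(n,[0,0,1]);a/=np.linalg.norm(a);b=np.cross(n,a)
    t=np.linspace(0,2*np.pi,240);return c+p[5]*(np.outer(np.cos(t),a)+np.outer(np.sin(t),b))
def res(p):
    P=circ(p);r=[]
    for n,L in(("side",S),("top",Tt)):
        uv=np.array([proj(n,X) for X in P])
        r+=[np.min(np.hypot(*(uv-q).T)) for q in L]
    return r
for z in(.1,.3):
  for e in(0,-.5,.5):
    s=least_squares(res,[.5,-.4,z,1.57,e,.15]);P=circ(s.x);print(s.cost.round(1),s.x.round(3),P.min(0).round(3),P.max(0).round(3),P[P[:,1].argmax()].round(3))
E
```

```text
34.4 [ 0.4   -0.394  0.119  1.837  0.333  0.156] [ 0.249 -0.458 -0.028] [ 0.551 -0.33   0.266] [ 0.487 -0.33   0.007]
4913.0 [ 1.016 -0.514 -0.145  1.712 -0.586  0.888] [ 0.134 -1.016 -0.885] [ 1.899 -0.012  0.595] [ 1.173 -0.012  0.571]
34.4 [ 0.4   -0.394  0.119  1.838  0.332  0.156] [ 0.249 -0.458 -0.029] [ 0.551 -0.33   0.266] [ 0.487 -0.33   0.006]
34.4 [ 0.4   -0.394  0.119  1.837  0.333  0.156] [ 0.249 -0.458 -0.028] [ 0.551 -0.33   0.266] [ 0.487 -0.33   0.007]
3197.0 [ 0.669 -0.604 -0.165  1.433 -0.565  0.649] [ 0.024 -0.96  -0.713] [ 1.314 -0.248  0.384] [ 0.56  -0.248  0.367]
34.4 [ 0.4   -0.394  0.119  1.838  0.332  0.156] [ 0.249 -0.458 -0.029] [ 0.551 -0.33   0.266] [ 0.487 -0.33   0.006]
```

The big cylinder's end face fits at y≈−0.39 near the gripper's height; the gripper edge at bay_right reaches −0.346, so there is room. Carrying over.

```bash
python3 -m creep '[{"translation":[-0.002,-0.014,0],"rot":[0,0,0],"jaw":0.02},{"translation":[-0.004,-0.028,0],"rot":[0,0,0],"jaw":0.02},{"translation":[-0.005,-0.034,0],"rot":[0,0,0],"jaw":0.02},{"translation":[-0.005,-0.034,0],"rot":[0,0,0],"jaw":0.02},{"translation":[-0.005,-0.034,0],"rot":[0,0,0],"jaw":0.02},{"translation":[-0.005,-0.034,0],"rot":[0,0,0],"jaw":0.02},{"translation":[-0.005,-0.034,0],"rot":[0,0,0],"jaw":0.02},{"translation":[-0.005,-0.034,0],"rot":[0,0,0],"jaw":0.02},{"translation":[-0.005,-0.028,0],"rot":[0,0,0],"jaw":0.02},{"translation":[-0.004,-0.021,0],"rot":[0,0,0],"jaw":0.02},{"translation":[0,0,0],"rot":[0,0,0],"jaw":0.02},{"translation":[0,0,0],"rot":[0,0,0],"jaw":0.02}]' 25
python3 - <<'E'
from h import *
snap("side","pics/s4.png",(90,80,290,280),3); snap("top","pics/t4.png",(240,140,420,260),4)
print(arm.observe()['position'],arm.observe()['ee_rot'])
E
```

```text
clock: 6.77
position: [0.4911, -0.2522, 0.2855]
ee_rot: [-0.011, -3.138, -0.0]
force: [1.4, 0.1, -4.3]
width: 0.426
[ 0.49164164 -0.24997248  0.28607894] [-5.68406694e-03 -3.13893761e+00 -2.06365302e-03]
```

View pics/s4.png

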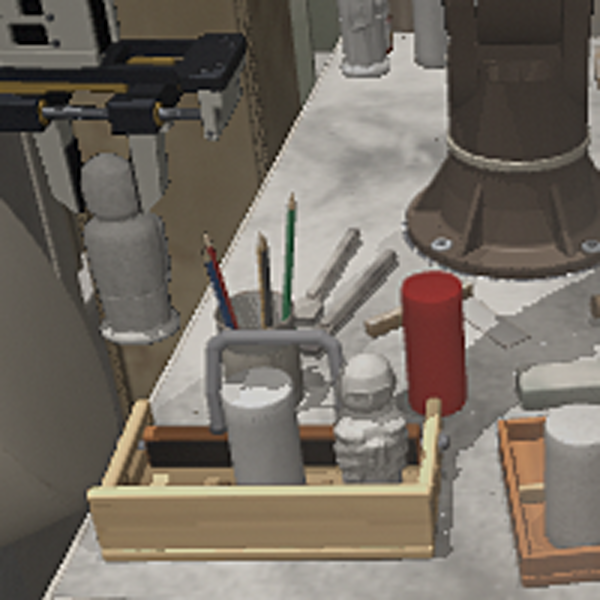

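View pics/t4.png

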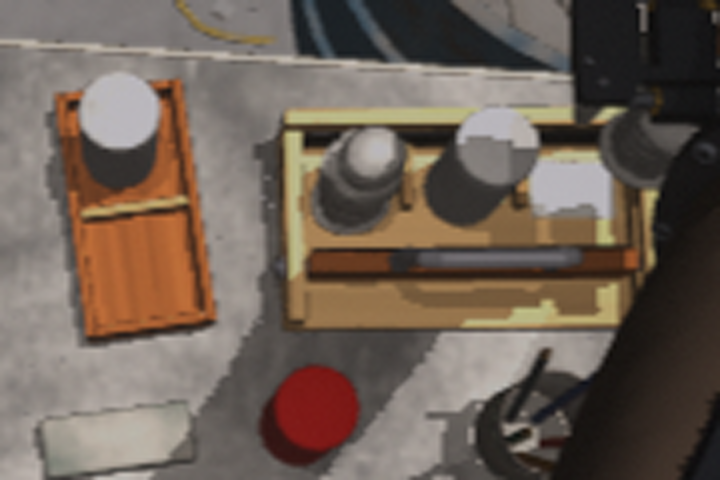

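```bash
python3 - <<'E'
from h import *
for X in ([.4916,-.25,.29],[.4916,-.25,.176]):
    u=proj("side",np.array(X));print([(u[0]-90)*3,(u[1]-80)*3]); u=proj("top",np.array(X));print('t',[(u[0]-240)*4,(u[1]-140)*4])
for n in("side","top"):
  for th in("figure_a","bay_right","cell_left"):
    print(th,n,[([round(float(v),1) for v in d['location']],round(float(d['score']),2)) for d in optics.pinpoint(n,th)][:5])
E
```

```text
[np.float64(112.05699775339514), np.float64(178.73740970663545)]
t [np.float64(707.8023606181323), np.float64(85.33600207406039)]
[np.float64(142.23041331391207), np.float64(323.1106620827443)]
t [np.float64(642.4266811763341), np.float64(141.89860753821927)]
figure_a side [([132.4, 188.7], 0.71), ([216.0, 248.3], 0.6)]
bay_right side [([146.7, 249.2], 0.62)]
cell_left side [([274.0, 236.0], 0.98), ([390.2, 239.1], 0.6), ([150.0, 253.1], 0.49)]
figure_a top [([327.9, 185.9], 0.83), ([404.6, 177.0], 0.73)]
bay_right top [([380.4, 185.6], 0.78)]
cell_left top [([273.1, 192.3], 0.64), ([275.5, 206.2], 0.56)]
```

Figure hangs upright (foot and head match the projected vertical). Lowering into bay_right.

```bash
python3 -m creep '[{"translation":[-0.003,0,0.015],"rot":[0,0,0],"jaw":0.02},{"translation":[0,0,0.025],"rot":[0,0,0],"jaw":0.02},{"translation":[0,0,0.03],"rot":[0,0,0],"jaw":0.02},{"translation":[0,0,0.025],"rot":[0,0,0],"jaw":0.02},{"translation":[0,0,0.015],"rot":[0,0,0],"jaw":0.02},{"translation":[0,0,0],"rot":[0,0,0],"jaw":0.02},{"translation":[0,0,0],"rot":[0,0,0],"jaw":0.02}]' 25
python3 - <<'E'
from h import *
snap("side","pics/s5.png",(90,120,240,280),3.7); snap("top","pics/t5.png",(240,140,420,260),4)
print(arm.observe()['position'],arm.observe()['force'])
E
```

```text
clock: 7.75
position: [0.4952, -0.2508, 0.1777]
ee_rot: [-0.006, -3.141, -0.0]
force: [0.5, -0.0, -4.5]
width: 0.422
[ 0.49613316 -0.25148375  0.17912371] [-0.12619838 -0.05808311 -3.72131495]
```

View pics/s5.png

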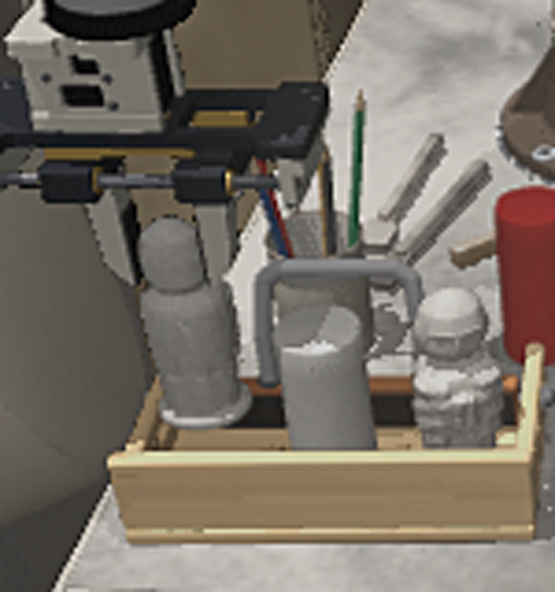

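Foot (cols 160–252) lines up between the cheek and the blank. Down to the floor.

```bash
python3 -m creep '[{"translation":[0,0,0.012],"rot":[0,0,0],"jaw":0.02},{"translation":[0,0,0.018],"rot":[0,0,0],"jaw":0.02},{"translation":[0,0,0.012],"rot":[0,0,0],"jaw":0.02},{"translation":[0,0,0.006],"rot":[0,0,0],"jaw":0.02},{"translation":[0,0,0.002],"rot":[0,0,0],"jaw":0.02},{"translation":[0,0,0.001],"rot":[0,0,0],"jaw":0.02},{"translation":[0,0,0.001],"rot":[0,0,0],"jaw":0.02},{"translation":[0,0,0],"rot":[0,0,0],"jaw":0.02}]' 25
python3 - <<'E'
from h import *
snap("side","pics/s6.png",(90,120,240,280),3.7)
print(arm.observe()['position'],arm.observe()['force'])
E
```

```text
clock: 8.52
position: [0.4958, -0.2513, 0.1265]
ee_rot: [0.006, 3.14, -0.001]
force: [-0.1, 0.3, -4.5]
width: 0.417
[ 0.49573067 -0.25126225  0.12643332] [ 0.1401014  -0.13710836 -4.56198541]
```

View pics/s6.png

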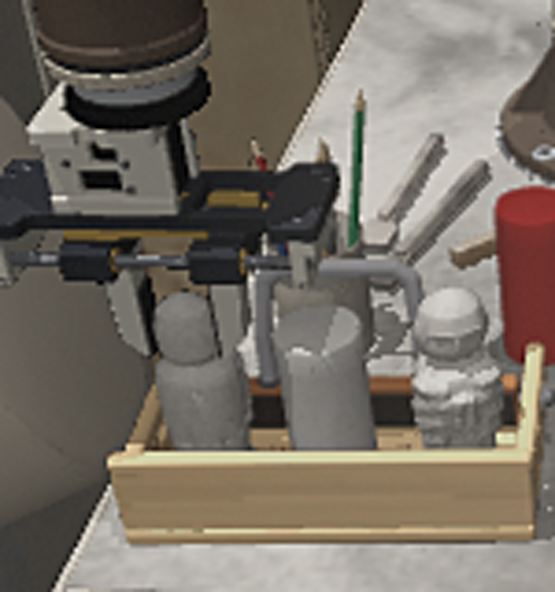

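Still hanging (4.5 N). Lowering in 1 mm steps until the weight transfers.

```bash
python3 -m creep '[{"translation":[0,0,0.001],"rot":[0,0,0],"jaw":0.02},{"translation":[0,0,0.001],"rot":[0,0,0],"jaw":0.02},{"translation":[0,0,0],"rot":[0,0,0],"jaw":0.02}]' 25
python3 -m creep '[{"translation":[0,0,0.001],"rot":[0,0,0],"jaw":0.02},{"translation":[0,0,0.001],"rot":[0,0,0],"jaw":0.02},{"translation":[0,0,0],"rot":[0,0,0],"jaw":0.02}]' 25
```

```text
clock: 8.82
position: [0.4953, -0.251, 0.1237]
ee_rot: [0.006, 3.142, 0.0]
force: [-0.4, -0.2, -4.6]
width: 0.421
clock: 9.07
position: [0.4967, -0.2512, 0.1233]
ee_rot: [0.006, 3.138, 0.0]
force: [-1.4, 2.8, 12.7]
width: 0.417
```

```bash
python3 -m creep '[{"translation":[0,0,-0.001],"rot":[0,0,0],"jaw":0.052},{"translation":[0,0,0],"rot":[0,0,0],"jaw":0.052},{"translation":[0,0,0],"rot":[0,0,0],"jaw":0.052},{"translation":[0,0,0],"rot":[0,0,0],"jaw":0.052},{"translation":[0,0,0],"rot":[0,0,0],"jaw":0.052}]' 25
python3 - <<'E'
from h import *
snap("side","pics/s7.png",(90,120,240,280),3.7)
print(arm.observe()['position'],arm.observe()['force'],arm.observe()['width']*.0918)
E
```

```text
clock: 9.48
position: [0.4953, -0.2512, 0.1227]
ee_rot: [0.007, 3.142, -0.0]
force: [-0.8, 0.4, 0.4]
width: 0.565
[ 0.49526198 -0.25118028  0.12264233] [-0.48077164  0.61777985  0.51061768] 0.051888825859608106
```

View pics/s7.png

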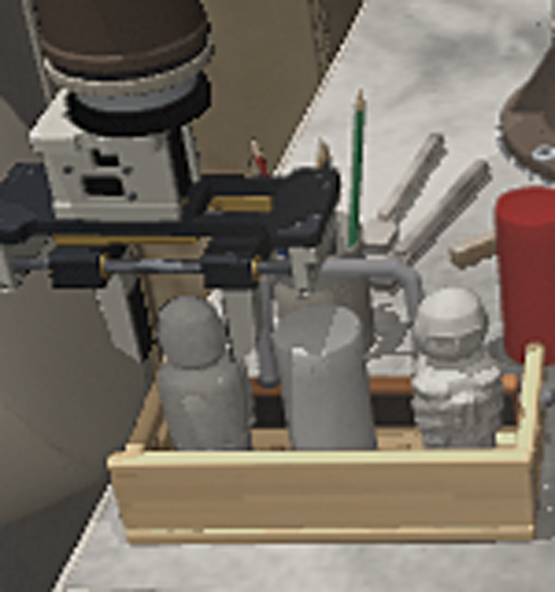

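Released, upright. Lift and check joint 7 for the quarter turn.

```bash
python3 -m creep '[{"translation":[0,0,-0.01],"rot":[0,0,0],"jaw":0.052},{"translation":[0,0,-0.025],"rot":[0,0,0],"jaw":0.052},{"translation":[0,0,-0.04],"rot":[0,0,0],"jaw":0.06},{"translation":[0,0,-0.04],"rot":[0,0,0],"jaw":0.07},{"translation":[0,0,-0.02],"rot":[0,0,0],"jaw":0.07},{"translation":[0,0,0],"rot":[0,0,0],"jaw":0.07}]' 25
python3 -c "
from h import *
s=arm.observe();print(s['joints'].round(3),s['position'])"
```

```text
clock: 10.03
position: [0.4973, -0.2528, 0.2635]
ee_rot: [0.007, 3.134, -0.004]
force: [0.9, 0.2, -0.3]
width: 0.752
[-0.071  0.325  0.594  1.749 -0.202  1.119  2.153] [ 0.49727592 -0.25276021  0.263484  ]
```

```bash
python3 -m creep '[{"translation":[-0.003,0.02,0],"rot":[0,0,0],"jaw":0.07},{"translation":[0,0.03,0],"rot":[0,0,0],"jaw":0.07},{"translation":[0,0.03,0],"rot":[0,0,0],"jaw":0.07},{"translation":[0,0,0],"rot":[0,0,7],"jaw":0.07},{"translation":[0,0,0],"rot":[0,0,0],"jaw":0.07}]' 25
python3 - <<'E'
from h import *
s=arm.observe();print(s['joints'].round(3),s['position'])
snap("side","pics/s8.png",(90,120,290,280),3.7);
for p,q in [(-.5,.5)]: pass
E
```

```text
clock: 10.45
position: [0.4987, -0.1691, 0.2578]
ee_rot: [-0.202, -3.135, -0.001]
force: [0.7, -1.1, -0.3]
width: 0.766
[-0.24   0.278  0.596  1.823 -0.175  1.094  1.862] [ 0.49865852 -0.16914185  0.25777225]
```

View pics/s8.png

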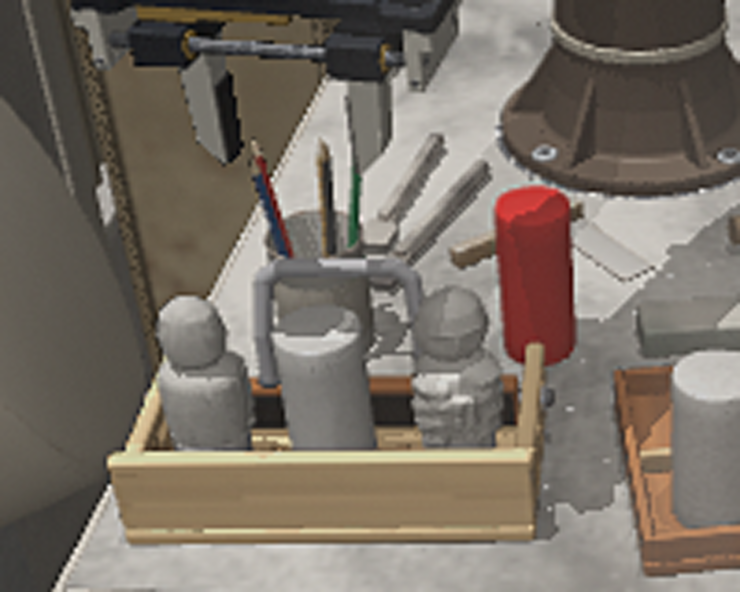

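```bash
python3 -m creep '[{"translation":[0,0,0],"rot":[0,0,6.9],"jaw":0.067},{"translation":[0,0,0],"rot":[0,0,6.9],"jaw":0.067},{"translation":[0,0,0],"rot":[0,0,6.9],"jaw":0.067},{"translation":[0,0,0],"rot":[0,0,6.9],"jaw":0.067},{"translation":[0,0,0],"rot":[0,0,6.9],"jaw":0.067},{"translation":[0,0,0],"rot":[0,0,6.9],"jaw":0.067},{"translation":[0,0,0],"rot":[0,0,6.9],"jaw":0.067},{"translation":[0,0,0],"rot":[0,0,6.9],"jaw":0.067},{"translation":[0,0,0],"rot":[0,0,6.9],"jaw":0.067},{"translation":[0,0,0],"rot":[0,0,6.9],"jaw":0.067},{"translation":[0,0,0],"rot":[0,0,6.9],"jaw":0.067},{"translation":[0,0,0],"rot":[0,0,6.9],"jaw":0.067}]' 25
python3 - <<'E'
from h import *
s=arm.observe();print(s['joints'].round(3),s['position'],s['ee_rot'],s['width']*.0918)
print(atz("top",(364.25,176.5),.133),atz("side",(175.75,208.25),.133))
E
```

```text
clock: 11.5
position: [0.4982, -0.1727, 0.258]
ee_rot: [2.226, 2.216, -0.001]
force: [-0.3, -0.5, -0.6]
width: 0.732
[-0.468  0.341  0.935  1.836 -0.303  1.116  0.571] [ 0.49822114 -0.17267796  0.25798023] [ 2.22623035e+00  2.21581931e+00 -8.06057615e-04] 0.06721085433288952
[ 0.499  -0.1728  0.133 ] [ 0.5056 -0.1705  0.133 ]
```

```bash
python3 -m creep '[{"translation":[0,0.003,0.02],"rot":[0,0,0],"jaw":0.067},{"translation":[0,0,0.03],"rot":[0,0,0],"jaw":0.067},{"translation":[0,0,0.03],"rot":[0,0,0],"jaw":0.067},{"translation":[0,0,0.014],"rot":[0,0,0],"jaw":0.067},{"translation":[0,0,0],"rot":[0,0,0],"jaw":0.067},{"translation":[0,0,0],"rot":[0,0,0],"jaw":0.067}]' 25
python3 - <<'E'
from h import *
s=arm.observe();print(s['position'])
snap("side","pics/s9.png",(110,120,260,280),3.7);snap("top","pics/t9.png",(240,100,440,260),3.7)
E
```

```text
clock: 12.0
position: [0.5011, -0.1724, 0.1638]
ee_rot: [-2.221, -2.221, 0.002]
force: [0.7, 0.3, 0.7]
width: 0.729
[ 0.50105429 -0.17240318  0.16375113]
```

View pics/s9.png

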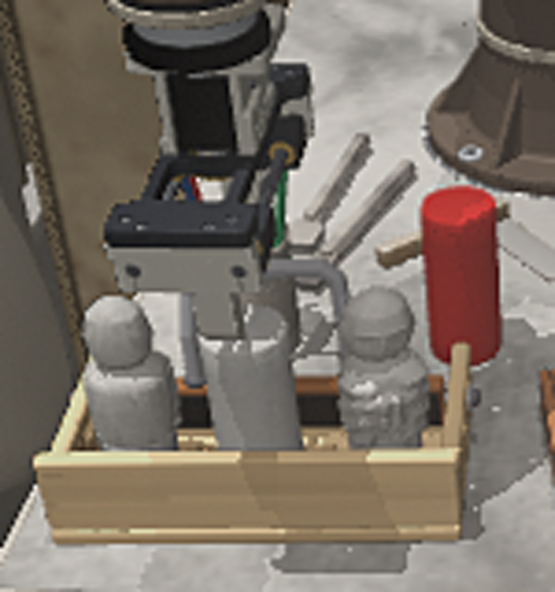

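View pics/t9.png

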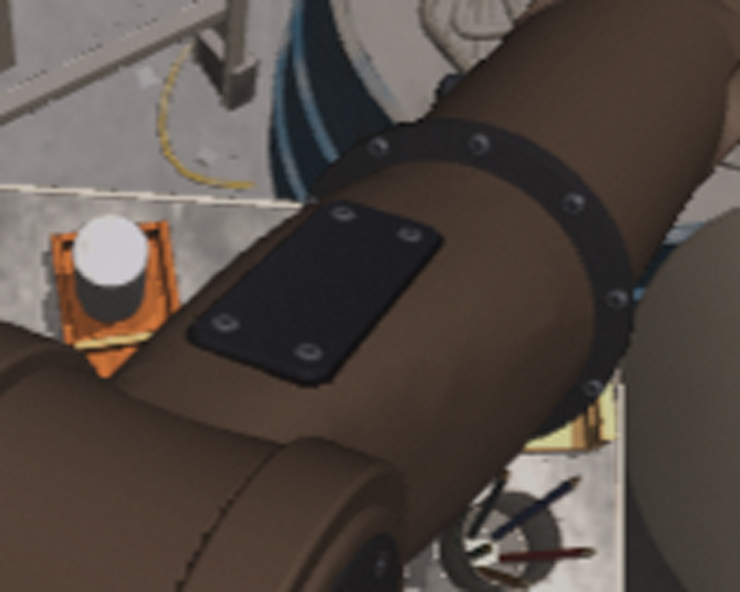

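Gripper column ~240 matches blank top ~243. Descend, watching force.

```bash
python3 -m creep '[{"translation":[0,0.0015,0.01],"rot":[0,0,0],"jaw":0.07},{"translation":[0,0,0.009],"rot":[0,0,0],"jaw":0.07},{"translation":[0,0,0.007],"rot":[0,0,0],"jaw":0.07},{"translation":[0,0,0.006],"rot":[0,0,0],"jaw":0.07}]' 25
python3 -m creep '[{"translation":[0,0,0.008],"rot":[0,0,0],"jaw":0.07},{"translation":[0,0,0.008],"rot":[0,0,0],"jaw":0.07},{"translation":[0,0,0.008],"rot":[0,0,0],"jaw":0.07},{"translation":[0,0,0],"rot":[0,0,0],"jaw":0.07}]' 25
python3 - <<'E'
from h import *
s=arm.observe();print(s['position'])
snap("side","pics/s10.png",(110,120,260,280),3.7)
E
```

```text
clock: 12.43
position: [0.5029, -0.1709, 0.1308]
ee_rot: [-2.221, -2.221, 0.0]
force: [-0.4, -0.1, -0.4]
width: 0.759
clock: 12.77
position: [0.5022, -0.1707, 0.106]
ee_rot: [-2.221, -2.22, 0.002]
force: [-0.9, 0.6, -0.6]
width: 0.761
[ 0.50223034 -0.17072041  0.10603757]
```

View pics/s10.png

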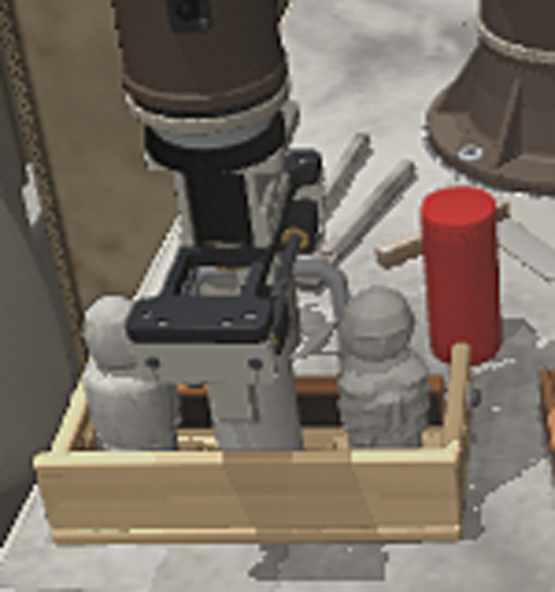

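Fingers straddle the blank without contact. Grip and lift.

```bash
python3 -m creep '[{"translation":[0,0,0],"rot":[0,0,0],"jaw":0.04},{"translation":[0,0,0],"rot":[0,0,0],"jaw":0.04},{"translation":[0,0,0],"rot":[0,0,0],"jaw":0.04},{"translation":[0,0,0],"rot":[0,0,0],"jaw":0.04},{"translation":[0,0,0],"rot":[0,0,0],"jaw":0.04},{"translation":[0,0,0],"rot":[0,0,0],"jaw":0.04}]' 30
python3 -m creep '[{"translation":[0,0,-0.005],"rot":[0,0,0],"jaw":0.04},{"translation":[0,0,-0.01],"rot":[0,0,0],"jaw":0.04},{"translation":[0,0,-0.01],"rot":[0,0,0],"jaw":0.04},{"translation":[0,0,0],"rot":[0,0,0],"jaw":0.04}]' 30
```

```text
clock: 13.32
position: [0.503, -0.1712, 0.108]
ee_rot: [2.222, 2.221, 0.0]
force: [-3.0, -0.4, 5.4]
width: 0.578
clock: 13.65
position: [0.5041, -0.1716, 0.1348]
ee_rot: [2.22, 2.219, 0.002]
force: [1.1, -1.4, -6.3]
width: 0.577
```

```bash
python3 -m creep '[{"translation":[0,0,-0.02],"rot":[0,0,0],"jaw":0.04},{"translation":[0,0,-0.035],"rot":[0,0,0],"jaw":0.04},{"translation":[0,0,-0.035],"rot":[0,0,0],"jaw":0.04},{"translation":[0,0,-0.035],"rot":[0,0,0],"jaw":0.04},{"translation":[0,0,-0.015],"rot":[0,0,0],"jaw":0.04},{"translation":[0,0,0],"rot":[0,0,0],"jaw":0.04}]' 30
python3 - <<'E'
from h import *
s=arm.observe();print(s['position'],s['force'])
snap("side","pics/s11.png",(110,80,310,280),3);snap("top","pics/t11.png",(240,140,420,260),4)
print(tri((274,236),(275.5,206.2)))
E
```

```text
clock: 14.15
position: [0.5048, -0.1721, 0.2764]
ee_rot: [2.218, 2.217, 0.007]
force: [0.9, 0.2, -7.2]
width: 0.576
[ 0.50484318 -0.17212711  0.2764055 ] [ 0.89336693  0.15728998 -7.19619281]
(array([0.4441, 0.0439, 0.0084]), 0.0011)
```

View pics/s11.png

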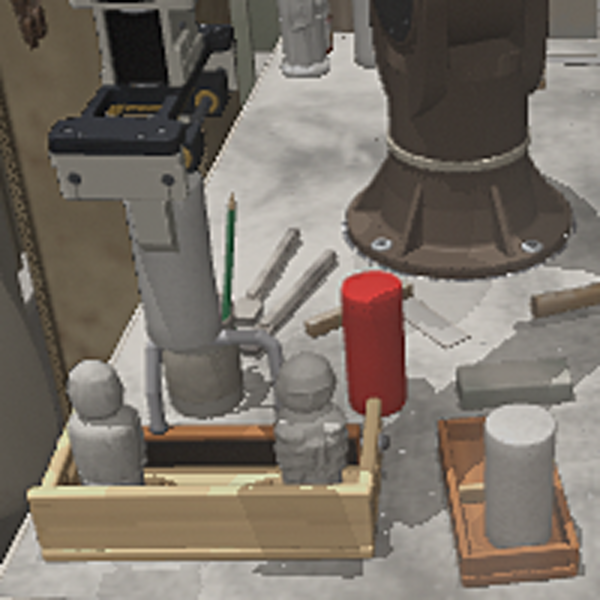

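Blank held upright, both figures standing. Move over the tray, then turn back a quarter.

```bash
python3 -m creep '[{"translation":[0.012,-0.003,0],"rot":[0,0,0],"jaw":0.04},{"translation":[0.026,-0.008,0],"rot":[0,0,0],"jaw":0.04},{"translation":[0.032,-0.009,0],"rot":[0,0,0],"jaw":0.04},{"translation":[0.032,-0.009,0],"rot":[0,0,0],"jaw":0.04},{"translation":[0.032,-0.009,0],"rot":[0,0,0],"jaw":0.04},{"translation":[0.032,-0.009,0],"rot":[0,0,0],"jaw":0.04},{"translation":[0.026,-0.008,0],"rot":[0,0,0],"jaw":0.04},{"translation":[0.016,-0.006,0],"rot":[0,0,0],"jaw":0.04},{"translation":[0.008,-0.002,0],"rot":[0,0,0],"jaw":0.04},{"translation":[0,0,0],"rot":[0,0,-7],"jaw":0.04},{"translation":[0,0,0],"rot":[0,0,-7],"jaw":0.04},{"translation":[0,0,0],"rot":[0,0,-7],"jaw":0.04}]' 30
python3 -m creep '[{"translation":[0,0,0],"rot":[0,0,-7],"jaw":0.04},{"translation":[0,0,0],"rot":[0,0,-7],"jaw":0.04},{"translation":[0,0,0],"rot":[0,0,-7],"jaw":0.04},{"translation":[0,0,0],"rot":[0,0,-7],"jaw":0.04},{"translation":[0,0,0],"rot":[0,0,-7],"jaw":0.04},{"translation":[0,0,0],"rot":[0,0,-7],"jaw":0.04},{"translation":[0,0,0],"rot":[0,0,-7],"jaw":0.04},{"translation":[0,0,0],"rot":[0,0,-7],"jaw":0.04},{"translation":[0,0,0],"rot":[0,0,-7],"jaw":0.04},{"translation":[0,0,0],"rot":[0,0,-6],"jaw":0.04},{"translation":[0,0,0],"rot":[0,0,0],"jaw":0.04},{"translation":[0,0,0],"rot":[0,0,0],"jaw":0.04}]' 30
python3 - <<'E'
from h import *
s=arm.observe();print(s['position'],s['force'],s['ee_rot'])
snap("side","pics/s12.png",(170,80,370,280),3)
E
```

```text
clock: 15.25
position: [0.4394, 0.0446, 0.2714]
ee_rot: [-1.772, -2.593, 0.003]
force: [1.0, -0.6, -7.0]
width: 0.574
clock: 16.25
position: [0.4396, 0.0443, 0.2717]
ee_rot: [-0.008, -3.14, 0.001]
force: [-0.6, -0.5, -6.5]
width: 0.581
[0.4396497  0.04425377 0.27168524] [-0.61250435 -0.45238359 -6.51722148] [-7.75146777e-03 -3.13971959e+00  1.45130963e-03]
```

View pics/s12.png

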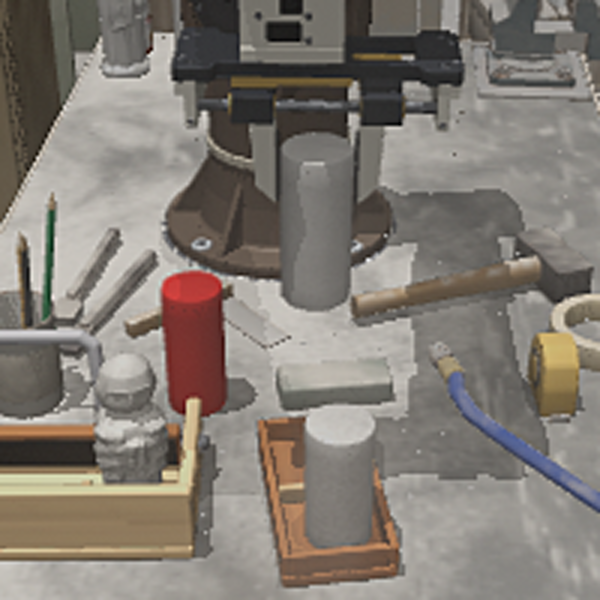

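Upright above the near compartment. Lower.

```bash
python3 -m creep '[{"translation":[-0.001,0,0.015],"rot":[0,0,0],"jaw":0.04},{"translation":[0,0,0.03],"rot":[0,0,0],"jaw":0.04},{"translation":[0,0,0.03],"rot":[0,0,0],"jaw":0.04},{"translation":[0,0,0.03],"rot":[0,0,0],"jaw":0.04},{"translation":[0,0,0.018],"rot":[0,0,0],"jaw":0.04},{"translation":[0,0,0],"rot":[0,0,0],"jaw":0.04},{"translation":[0,0,0],"rot":[0,0,0],"jaw":0.04}]' 30
python3 - <<'E'
from h import *
s=arm.observe();print(s['position'],s['force'])
snap("side","pics/s13.png",(220,140,340,280),4)
E
```

```text
clock: 16.88
position: [0.4407, 0.0445, 0.1493]
ee_rot: [-0.005, -3.139, 0.002]
force: [0.1, 0.1, -6.1]
width: 0.575
[0.44073247 0.04446075 0.14930483] [ 0.10761886  0.09916853 -6.07921747]
```

View pics/s13.png

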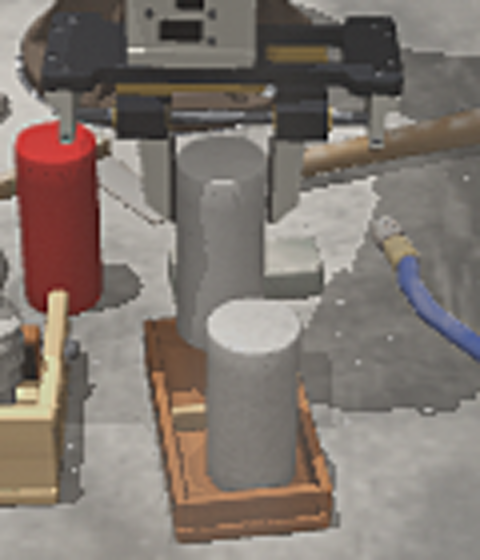

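```bash
python3 -m creep '[{"translation":[0,0,0.012],"rot":[0,0,0],"jaw":0.04},{"translation":[0,0,0.012],"rot":[0,0,0],"jaw":0.04},{"translation":[0,0,0.01],"rot":[0,0,0],"jaw":0.04},{"translation":[0,0,0.003],"rot":[0,0,0],"jaw":0.04},{"translation":[0,0,0.001],"rot":[0,0,0],"jaw":0.04},{"translation":[0,0,0],"rot":[0,0,0],"jaw":0.04}]' 30
python3 -m creep '[{"translation":[0,0,0.001],"rot":[0,0,0],"jaw":0.04},{"translation":[0,0,0.001],"rot":[0,0,0],"jaw":0.04},{"translation":[0,0,0],"rot":[0,0,0],"jaw":0.04}]' 30
```

```text
clock: 17.43
position: [0.4417, 0.045, 0.1122]
ee_rot: [0.001, 3.141, 0.0]
force: [-0.1, -1.0, -6.8]
width: 0.579
clock: 17.68
position: [0.4414, 0.045, 0.11]
ee_rot: [0.001, 3.141, 0.0]
force: [-0.0, 0.1, -5.6]
width: 0.579
```

```bash
python3 -m creep '[{"translation":[0,0,0.001],"rot":[0,0,0],"jaw":0.04},{"translation":[0,0,0.001],"rot":[0,0,0],"jaw":0.04},{"translation":[0,0,0],"rot":[0,0,0],"jaw":0.04}]' 30
```

```text
clock: 17.93
position: [0.4416, 0.045, 0.108]
ee_rot: [0.001, 3.141, 0.0]
force: [-1.0, 0.2, -0.3]
width: 0.58
```

Weight is taken by the floor. Release and rise.

```bash
python3 -m creep '[{"translation":[0,0,0],"rot":[0,0,0],"jaw":0.07},{"translation":[0,0,0],"rot":[0,0,0],"jaw":0.07},{"translation":[0,0,0],"rot":[0,0,0],"jaw":0.07},{"translation":[0,0,0],"rot":[0,0,0],"jaw":0.07},{"translation":[0,0,0],"rot":[0,0,0],"jaw":0.07}]' 30
python3 -m creep '[{"translation":[0,0,-0.01],"rot":[0,0,0],"jaw":0.07},{"translation":[0,0,-0.03],"rot":[0,0,0],"jaw":0.07},{"translation":[0,0,-0.04],"rot":[0,0,0],"jaw":0.07},{"translation":[0,0,-0.04],"rot":[0,0,0],"jaw":0.0},{"translation":[0,0,-0.03],"rot":[0,0,0],"jaw":0.0},{"translation":[0.015,0,0],"rot":[0,0,0],"jaw":0.0},{"translation":[0.02,-0.015,0],"rot":[0,0,0],"jaw":0.0},{"translation":[0.005,-0.03,0],"rot":[0,0,0],"jaw":0.0},{"translation":[0,-0.035,0],"rot":[0,0,0],"jaw":0.0},{"translation":[0,0,0],"rot":[0,0,0],"jaw":0.0}]' 30
python3 - <<'E'
from h import *
s=arm.observe();print(s['position'],s['force'],s['width'])
snap("side","pics/s14.png",(115,120,315,280),4);snap("top","pics/t14.png",(240,140,420,260),4)
E
```

```text
clock: 18.35
position: [0.4414, 0.045, 0.1078]
ee_rot: [0.001, 3.141, 0.0]
force: [0.2, 0.1, 0.1]
width: 0.764
clock: 19.18
position: [0.4004, -0.0406, 0.2587]
ee_rot: [0.01, 3.14, 0.001]
force: [-0.6, -0.1, 0.6]
width: 0.306
[ 0.40037577 -0.04060321  0.25868658] [-0.63414299 -0.07155862  0.57766197] 0.3062977577774622
```

View pics/s14.png

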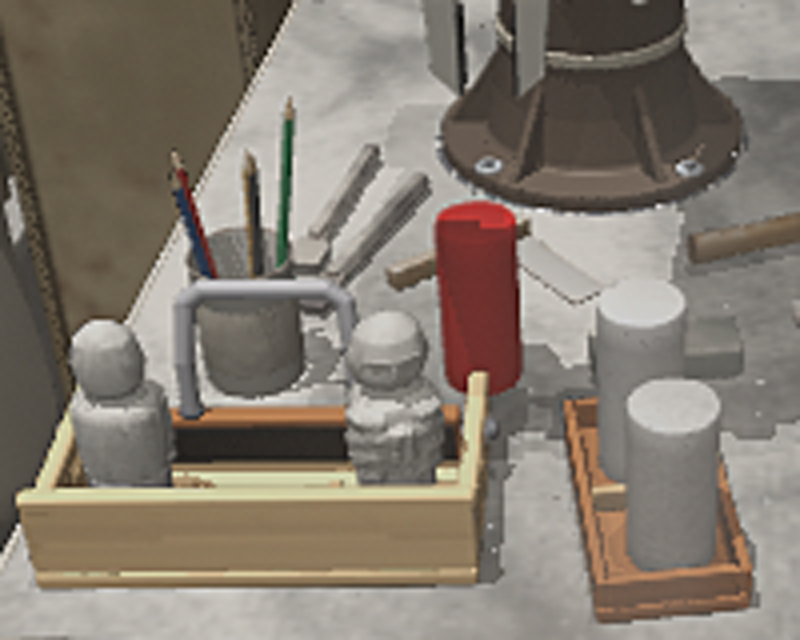

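View pics/t14.png

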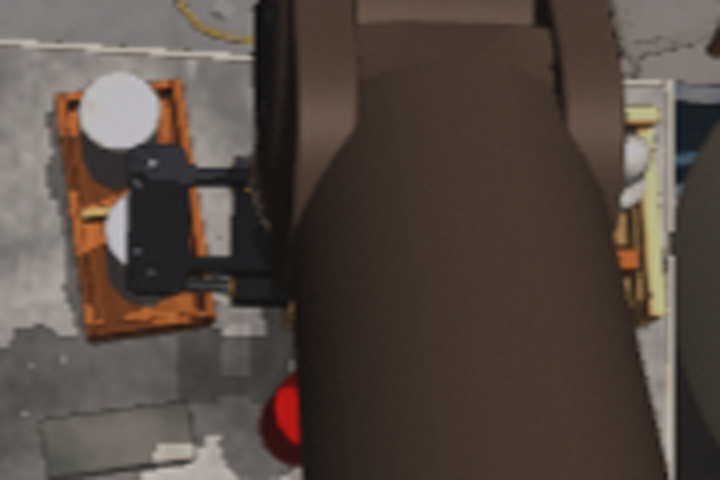

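All four pieces stand in place: blanks at (655,380) and (675,470) in the tray, figures at (115,400) and (390,400) in the carrier. Now to the bow with the fingers shut.

```bash
python3 -m creep '[{"translation":[-0.003,-0.02,0],"rot":[0,0,0],"jaw":0.0},{"translation":[-0.003,-0.035,0],"rot":[0,0,0],"jaw":0.0},{"translation":[-0.003,-0.038,0],"rot":[0,0,0],"jaw":0.0},{"translation":[0,-0.03,0],"rot":[0,0,0],"jaw":0.0},{"translation":[0,-0.01,0.02],"rot":[0,0,0],"jaw":0.0},{"translation":[0,0,0.035],"rot":[0,0,0],"jaw":0.0},{"translation":[0,0,0.033],"rot":[0,0,0],"jaw":0.0},{"translation":[0,0,0],"rot":[0,0,0],"jaw":0.0},{"translation":[0,0,0],"rot":[0,0,0],"jaw":0.0}]' 20
python3 - <<'E'
from h import *
s=arm.observe();print(s['position'],s['force'],s['width'])
snap("side","pics/s15.png",(115,120,265,280),3.7);snap("top","pics/t15.png",(300,140,440,280),4)
print(atz("side",(181,191.1),.128),atz("side",(115+267/4,160+132/4),.128))
E
```

```text
clock: 20.03
position: [0.4092, -0.1675, 0.1693]
ee_rot: [-0.001, -3.137, 0.0]
force: [0.6, 0.2, 1.2]
width: 0.005
[ 0.40923014 -0.16748663  0.16929403] [0.63565761 0.17299115 1.23329676] 0.005072168382064996
[ 0.4299 -0.1739  0.128 ] [ 0.4379 -0.1707  0.128 ]
```

View pics/s15.png

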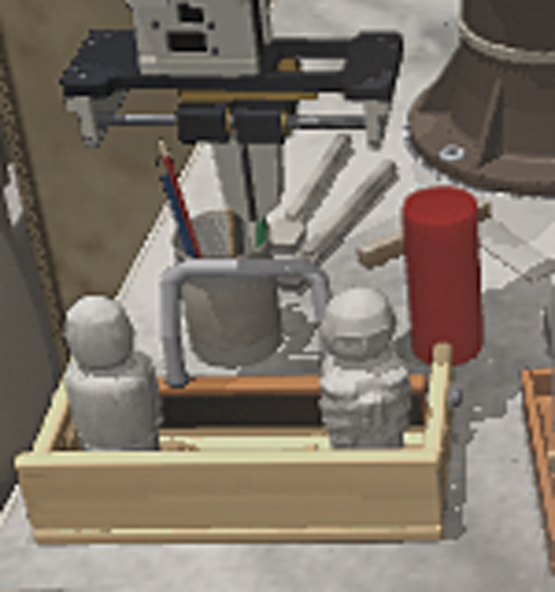

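View pics/t15.png

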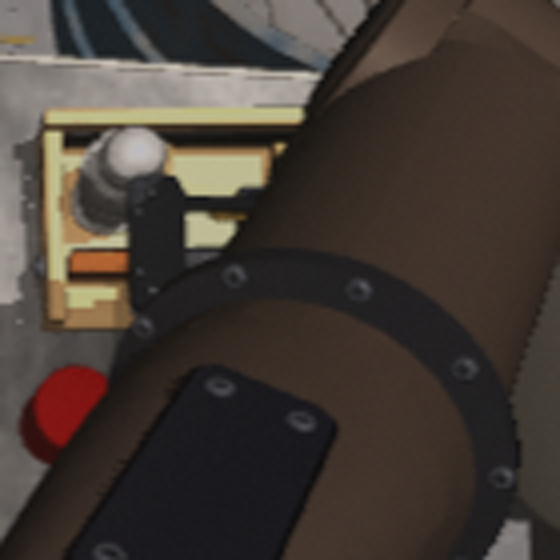

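```bash
python3 -m creep '[{"translation":[0,-0.006,0.012],"rot":[0,0,0],"jaw":0.0},{"translation":[0,0,0.013],"rot":[0,0,0],"jaw":0.0},{"translation":[0,0,0.012],"rot":[0,0,0],"jaw":0.0},{"translation":[0,0,0.008],"rot":[0,0,0],"jaw":0.0},{"translation":[0,0,0],"rot":[0,0,0],"jaw":0.0},{"translation":[0,0,0],"rot":[0,0,0],"jaw":0.0}]' 20
python3 - <<'E'
from h import *
s=arm.observe();print(s['position'],s['force'],s['width'])
snap("side","pics/s16.png",(115,120,265,280),3.7)
E
```

```text
clock: 20.63
position: [0.4108, -0.174, 0.1257]
ee_rot: [0.0, 3.14, 0.0]
force: [0.7, 0.2, -0.7]
width: 0.002
[ 0.41082768 -0.17396383  0.12572483] [ 0.73961175  0.18385159 -0.65063367] 0.001948224301830691
```

View pics/s16.png

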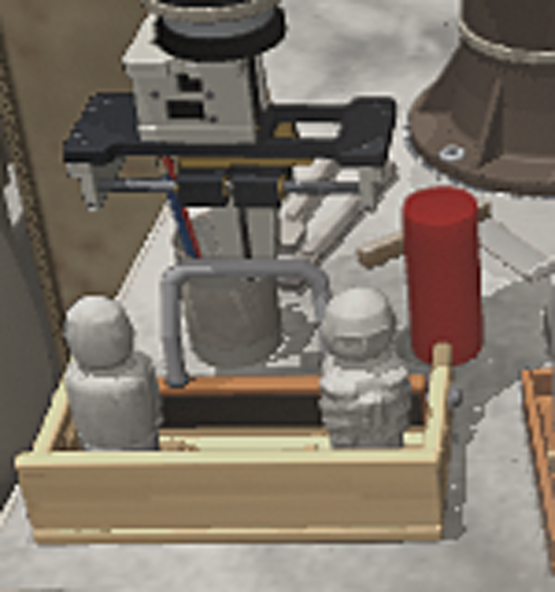

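Closed fingers stand behind the bow rod. Push toward the back board in small steps, reading the force.

```bash
python3 -m creep '[{"translation":[-0.002,0,0],"rot":[0,0,0],"jaw":0.0},{"translation":[-0.002,0,0],"rot":[0,0,0],"jaw":0.0},{"translation":[-0.002,0,0],"rot":[0,0,0],"jaw":0.0},{"translation":[-0.002,0,0],"rot":[0,0,0],"jaw":0.0},{"translation":[-0.002,0,0],"rot":[0,0,0],"jaw":0.0}]' 20
python3 -m creep '[{"translation":[-0.002,0,0],"rot":[0,0,0],"jaw":0.0},{"translation":[-0.002,0,0],"rot":[0,0,0],"jaw":0.0},{"translation":[-0.002,0,0],"rot":[0,0,0],"jaw":0.0},{"translation":[0,0,0],"rot":[0,0,0],"jaw":0.0}]' 20
python3 - <<'E'
from h import *
snap("side","pics/s17.png",(115,120,265,280),3.7)
E
```

```text
clock: 21.1
position: [0.4199, -0.1739, 0.1247]
ee_rot: [-0.001, -3.141, -0.001]
force: [-4.1, 1.1, 2.6]
width: 0.003
clock: 21.43
position: [0.4265, -0.1739, 0.1246]
ee_rot: [-0.0, -3.142, -0.0]
force: [-2.2, 1.6, 1.0]
width: 0.006
```

View pics/s17.png

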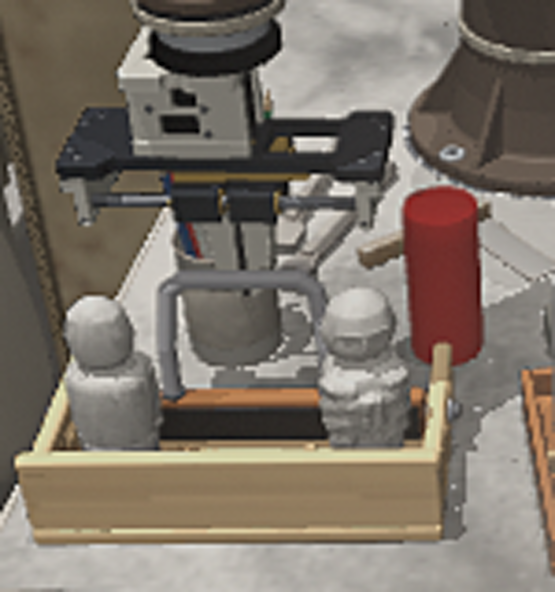

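Bar is moving (bow row 270→285), figures stay upright. Continue.

```bash
R='x'; python3 -m creep '[{"translation":[-0.002,0,0],"rot":[0,0,0],"jaw":0.0},{"translation":[-0.002,0,0],"rot":[0,0,0],"jaw":0.0},{"translation":[0,0,0],"rot":[0,0,0],"jaw":0.0}]' 20
python3 -m creep '[{"translation":[-0.002,0,0],"rot":[0,0,0],"jaw":0.0},{"translation":[-0.002,0,0],"rot":[0,0,0],"jaw":0.0},{"translation":[0,0,0],"rot":[0,0,0],"jaw":0.0}]' 20
```

```text
clock: 21.73
position: [0.4296, -0.1738, 0.1245]
ee_rot: [-0.001, -3.14, -0.001]
force: [-5.4, 1.6, 2.8]
width: 0.006
clock: 21.98
position: [0.4327, -0.1738, 0.1244]
ee_rot: [-0.001, -3.139, -0.002]
force: [-9.2, 1.9, 4.4]
width: 0.003
```

```bash
python3 -m creep '[{"translation":[-0.001,0,0],"rot":[0,0,0],"jaw":0.0},{"translation":[-0.001,0,0],"rot":[0,0,0],"jaw":0.0},{"translation":[0,0,0],"rot":[0,0,0],"jaw":0.0}]' 20
python3 -c "
from h import *
snap('side','pics/s18.png',(115,120,265,280),3.7)"
```

```text
clock: 22.23
position: [0.4343, -0.1737, 0.1243]
ee_rot: [-0.002, -3.138, -0.002]
force: [-8.4, 1.8, 7.2]
width: 0.003
```

View pics/s18.png

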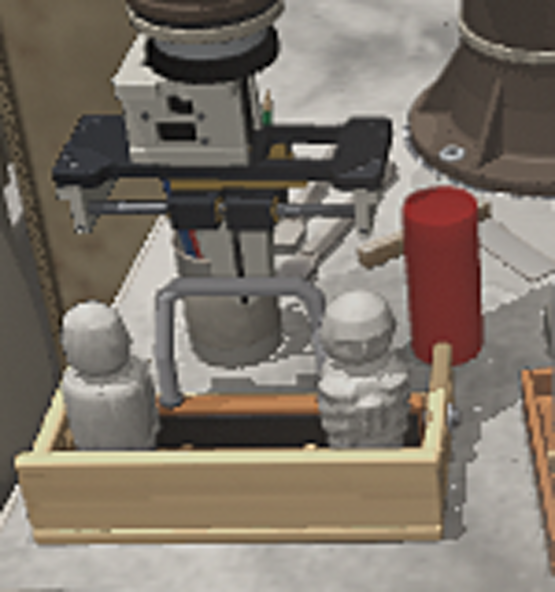

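Both figures are being moved back (bay_right head now at (95,342)), upright. Continue until the force jumps.

```bash
python3 -m creep '[{"translation":[-0.001,0,0],"rot":[0,0,0],"jaw":0.0},{"translation":[-0.001,0,0],"rot":[0,0,0],"jaw":0.0},{"translation":[0,0,0],"rot":[0,0,0],"jaw":0.0}]' 20
python3 -m creep '[{"translation":[-0.001,0,0],"rot":[0,0,0],"jaw":0.0},{"translation":[-0.001,0,0],"rot":[0,0,0],"jaw":0.0},{"translation":[0,0,0],"rot":[0,0,0],"jaw":0.0}]' 20
```

```text
clock: 22.53
position: [0.4362, -0.1737, 0.1243]
ee_rot: [-0.002, -3.138, -0.002]
force: [-9.5, 2.3, 5.3]
width: 0.005
clock: 22.78
position: [0.4382, -0.1737, 0.1243]
ee_rot: [-0.001, -3.138, -0.002]
force: [-9.4, 1.7, 6.3]
width: 0.005
```

```bash
python3 -m creep '[{"translation":[-0.001,0,0],"rot":[0,0,0],"jaw":0.0},{"translation":[-0.001,0,0],"rot":[0,0,0],"jaw":0.0},{"translation":[0,0,0],"rot":[0,0,0],"jaw":0.0}]' 20
python3 -c "
from h import *
snap('side','pics/s19.png',(115,120,265,280),3.7)"
```

```text
clock: 23.03
position: [0.4391, -0.1737, 0.1242]
ee_rot: [-0.002, -3.136, -0.003]
force: [-14.3, 1.6, 9.9]
width: 0.004
```

View pics/s19.png

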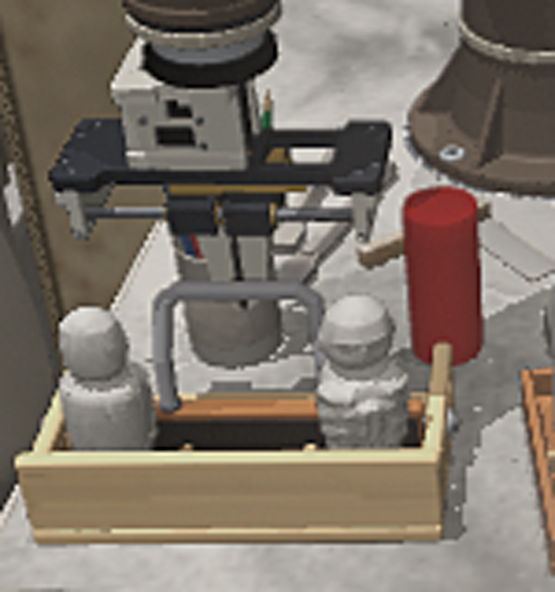

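```bash
python3 -m creep '[{"translation":[-0.001,0,0],"rot":[0,0,0],"jaw":0.0},{"translation":[-0.001,0,0],"rot":[0,0,0],"jaw":0.0},{"translation":[0,0,0],"rot":[0,0,0],"jaw":0.0}]' 20
python3 -m creep '[{"translation":[-0.001,0,0],"rot":[0,0,0],"jaw":0.0},{"translation":[0,0,0],"rot":[0,0,0],"jaw":0.0},{"translation":[0,0,0],"rot":[0,0,0],"jaw":0.0}]' 20
```

```text
clock: 23.33
position: [0.4393, -0.1737, 0.1239]
ee_rot: [-0.003, -3.133, -0.005]
force: [-20.1, 2.0, 14.2]
width: 0.009
clock: 23.58
position: [0.4393, -0.1737, 0.1237]
ee_rot: [-0.004, -3.132, -0.005]
force: [-24.3, 1.1, 15.5]
width: 0.005
```

Stalled at 24 N: snug. Back off in x, rise, and move aside to check.

```bash
python3 -m creep '[{"translation":[0.003,0,0],"rot":[0,0,0],"jaw":0.0},{"translation":[0.005,0,0],"rot":[0,0,0],"jaw":0.0},{"translation":[0.006,0,0],"rot":[0,0,0],"jaw":0.0},{"translation":[0.004,0,0],"rot":[0,0,0],"jaw":0.0},{"translation":[0,0,-0.02],"rot":[0,0,0],"jaw":0.0},{"translation":[0,0,-0.035],"rot":[0,0,0],"jaw":0.0},{"translation":[0,0,-0.04],"rot":[0,0,0],"jaw":0.0},{"translation":[0,0,-0.035],"rot":[0,0,0],"jaw":0.0},{"translation":[0,0.03,0],"rot":[0,0,0],"jaw":0.0},{"translation":[0,0.038,0],"rot":[0,0,0],"jaw":0.0},{"translation":[0,0.04,0],"rot":[0,0,0],"jaw":0.0},{"translation":[0,0.04,0],"rot":[0,0,0],"jaw":0.0}]' 20
python3 -m creep '[{"translation":[0,0.04,0],"rot":[0,0,0],"jaw":0.0},{"translation":[0,0.04,0],"rot":[0,0,0],"jaw":0.0},{"translation":[0,0.04,0],"rot":[0,0,0],"jaw":0.0},{"translation":[0,0.04,0],"rot":[0,0,0],"jaw":0.0},{"translation":[0,0.04,0],"rot":[0,0,0],"jaw":0.0},{"translation":[0,0.03,0],"rot":[0,0,0],"jaw":0.0},{"translation":[0,0.02,0],"rot":[0,0,0],"jaw":0.0},{"translation":[0,0,0],"rot":[0,0,0],"jaw":0.0},{"translation":[0,0,0],"rot":[0,0,0],"jaw":0.0}]' 20
python3 - <<'E'
from h import *
s=arm.observe();print(s['position'],s['force'])
snap("side","pics/s20.png",(115,140,315,280),4);snap("top","pics/t20.png",(220,140,420,260),4)
E
```

```text
clock: 24.58
position: [0.4275, -0.0246, 0.2554]
ee_rot: [0.003, 3.139, 0.002]
force: [0.8, 0.0, -1.0]
width: 0.004
clock: 25.33
position: [0.4275, 0.2242, 0.2547]
ee_rot: [-0.001, 3.141, -0.001]
force: [0.8, -0.6, -0.5]
width: 0.004
[0.4275476  0.22420249 0.25465618] [ 0.81977717 -0.6291144  -0.45847916]
```

View pics/s20.png

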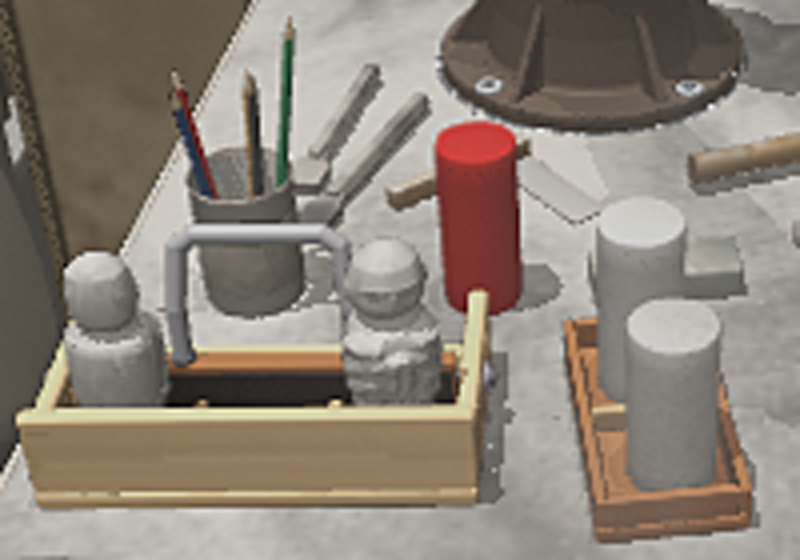

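View pics/t20.png

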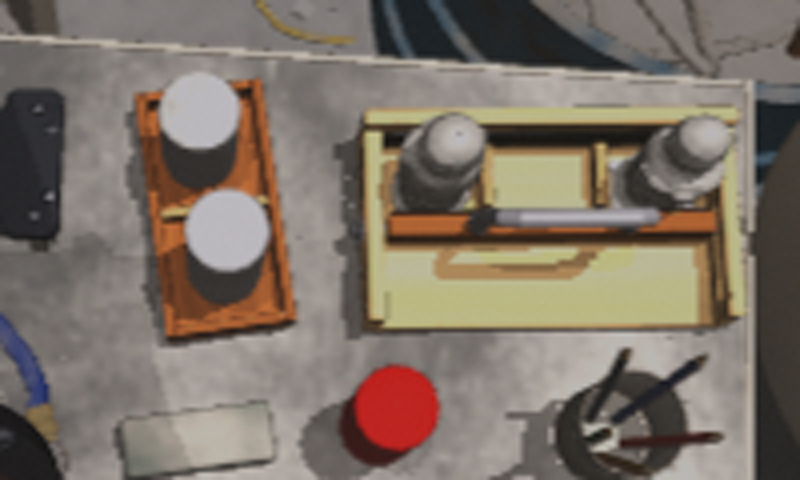

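```bash
python3 - <<'E'
from h import *
T=lambda a,z:atz("top",(220+a[0]/4,140+a[1]/4),z)
print("bar back edge",T((540,208),.05),T((440,214),.05),T((690,211),.05),"front",T((440,238),.05),T((690,234),.05),"board",T((540,124),.067),T((440,124),.067),T((680,122),.067))
im=cv2.imread("pics/t20.png");cv2.imwrite("pics/t20z.png",cv2.resize(im[90:250,370:760],None,fx=2,fy=2))
S=lambda a,z:atz("side",(115+a[0]/4,140+a[1]/4),z)
print(tri((115+100/4,140+285/4),(220+700/4,140+143/4)),tri((115+388/4,140+270/4),(220+455/4,140+142/4)))
E
```

```text
bar back edge [ 0.4786 -0.1659  0.05  ] [ 0.4732 -0.0991  0.05  ] [ 0.4785 -0.2662  0.05  ] front [ 0.4569 -0.099   0.05  ] [ 0.4628 -0.2656  0.05  ] board [ 0.5316 -0.1635  0.067 ] [ 0.5302 -0.0972  0.067 ] [ 0.5349 -0.2567  0.067 ]
(array([ 0.5049, -0.2512,  0.1236]), 0.0017) (array([ 0.5   , -0.0947,  0.1324]), 0.0033)
```

View pics/t20z.png

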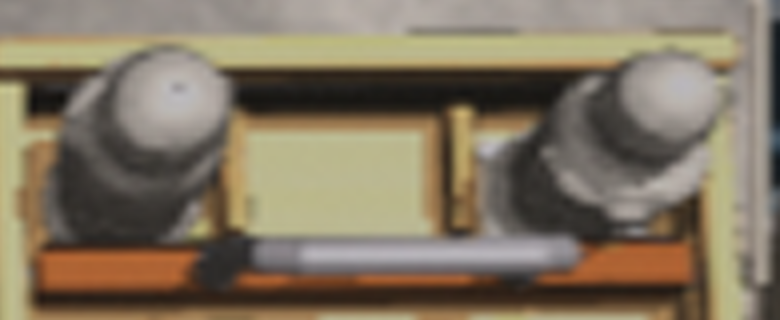

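The gap to the board is now about 57 mm, an opening of about 7 mm, which is in the expected snug range. Everything stands upright and the robot is clear, so I'm handing in.

```bash
python3 -c "
from cell import arm
print(arm.sign_off())"
```

```text
the job is handed in; nothing more can be done
None
```

I handed the job in at about 25.5 s of the 64 s. Both carved figures stand in the carrier and both blanks stand in the tray.

**What I did**
- I moved the figure from the tray into bay_right; the other figure was already in bay_left.
- I moved the tall blank from bay_middle into the freed compartment, cell_left. The short blank stayed in cell_right.
- The clamp bar already left about 81 mm of room, so I did not draw it back. At the end I pushed it by its bow toward the back board until it stalled at about 24 N.

**What my last checks showed**
- Both cameras show all four pieces upright.
- The bar sits about 57 mm from the back board, an opening of about 7 mm, which is inside the expected 3 to 10 mm.
- The tin and the red cylinder looked unmoved. I did not check the jar and tape measure in the last pictures, but the arm did not go near them.
- The gripper is clear of everything.

**What disagreed or stayed unconfirmed**
- My camera measurements differed by a few millimetres. Blank tops came out 4 to 6 mm low, and the tall blank's x position differed by about 6 mm between the two cameras.
- I could not confirm that both figures touch the back board. The stall force only shows that the bar stopped firmly, so the slimmer figure may have a gap of a millimetre or two.

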